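Close the washed cheese shaker

TASK

Put the washed cheese shaker back together. First lay the perforated metal disk flat into the stepped mouth of the steel can, crown up; then set the black screw ring over it with its white marks at the can's white marks, and turn it clockwise (seen from above) until it stops with its white marks at the can's red marks, so that it holds the disk down. Let go, and do not shove the timer or the spice jar aside.

Things in the scene. Friction and masses are not known exactly. Their poses are not given: they have to be found in the camera images.
- shaker: open steel shaker can, 100 mm in diameter, clamped upright in a black rubber bench holder (round foot 128 mm wide), immovable. Origin: centre of the foot's underside, on the table; z is the can's axis, up. Rim of the mouth 125 mm above the origin. Neck 68 mm in diameter; on it three thread ridges (out to 77 mm), each 70 degrees long, with gaps of 50 degrees between them
- mouth (a point): centre of the can's mouth at rim height, axes as the can's. Inside the rim is a recess, 60 mm in diameter and 4 mm deep (floor 121 mm above the can's origin), in which the disk lies
- start_0 (a point): point of the can over the middle of a thread gap, marked white on the can's shoulder: on the can's x axis, 37.5 mm out, at rim height. There are three gaps and white marks, at 0, 120 and 240 degrees about z. The ring's lugs go down through the gaps; turned clockwise they run under the sloping ridges, which draw the ring down onto the disk, as far as solid stops 75 degrees on
- closed_0 (a point): point of the can over a red mark on its shoulder, where a lug stands when the ring is home against the stops: at -75 degrees about the can's z, 37.5 mm from its axis, at rim height
- closed_1 (a point): the same at +45 degrees
- closed_2 (a point): the same at +165 degrees
- sieve_disk: loose silver-grey disk, 57 mm across, 5.5 mm thick, lower edge bevelled, with a perforated crown in its middle, 28 mm across, rising 16 mm above the disk (top 21.5 mm above the origin): hold it by the crown. 50 g. Origin: centre of its underside, z up. Lies crown up on the wooden board. In the mouth its underside is 4 mm below the rim, its upper face 1.5 mm above it
- screw_ring: loose black screw ring, 35 mm high, 60 g: a skirt 87 mm across and 19 mm high, on it a ribbed grip collar 56 mm across (19 to 35 mm above the origin; hold it there), hole 46 mm. Origin: centre of its underside, z up. Lies skirt down on the board. Three lugs inside the skirt's lower edge, 3 mm high, 16 degrees wide, at 0, 120 and 240 degrees about z, under white marks on shoulder and skirt
- ring_mark (a point): white mark over the ring's lug on its x axis, 37.5 mm from its axis, 19 mm above its underside. When the ring is home, its underside is 110.5 mm above the can's origin; the same before turning, once the lugs are down through the gaps; with the lugs on the ridges it stands 6 mm or more higher. Turning it tight takes about 0.2 N m; it then stays
- wood_board: thin brown wooden board, 245 x 360 mm, 10 mm thick, lying on the table, fixed; the disk and the ring lie on it. Origin: centre of its underside, x along the short side
- closed_shaker: a finished shaker of the same set, 146 mm high and 100 mm in diameter, standing farther back, closed as it should be; fixed. Origin: centre of its underside
- kitchen_timer: white wind-up kitchen timer with a red grip, 66 mm in diameter, 42 mm high, loose bystander. Origin: centre of its underside
- oregano_jar: spice jar with a black cap, 44 mm in diameter, 105 mm high, loose bystander. Origin: centre of its underside
Not all that is in view belongs to the job. Of the things like the sieve_disk, leave any that is purple; of the rest the larger one is meant.

How it is judged:
On the way:
1. the disk lies flat in the recess of the can's mouth, crown up, with the ring not yet on the can (horizontal distance between sieve_disk and mouth below 0.003 m and z of sieve_disk in the frame of shaker between 0.119 and 0.1225 m and angle between sieve_disk's own z axis and vertical below 0.05 rad and horizontal distance between screw_ring and mouth above 0.08 m), for 0.2 s.
At the end, for the whole second after the job is handed in: Disk in the recess, crown up: within 3 mm of the axis, 1.5 mm of the recess floor, 0.05 rad of level. Ring within 3 mm of the axis, 1.5 mm of its home height, 0.05 rad of level, a ring mark within 9 mm (14 degrees) of a red mark, pressing on the disk with over 2 N. Released, at rest (horizontal distance between each of sieve_disk, screw_ring and mouth below 0.003 m and z of sieve_disk in the frame of shaker between 0.119 and 0.1225 m and angle between each of sieve_disk, screw_ring's own z axis and vertical below 0.05 rad and z of screw_ring in the frame of shaker below 0.112 m and (horizontal distance between ring_mark and closed_0 below 0.009 m or horizontal distance between ring_mark and closed_1 below 0.009 m or horizontal distance between ring_mark and closed_2 below 0.009 m) and linear speed of screw_ring below 0.01 m/s and contact force between screw_ring and sieve_disk above 2 N); the robot touches nothing.
It fails at once if the timer or the oregano jar is pushed more than 40 mm (distance of any of kitchen_timer, oregano_jar from where it was at the start of the episode above 0.04 m).
It also fails if it takes over 67 s, if anything falls off the work surface, if the arm or the gripper's body presses on something with over 40 N, if the wrist force passes 120 N, or if a joint passes its speed limit or range.

ROBOT

A 7-joint arm with a two-finger parallel gripper is mounted at the origin on a cart in front of the work surface, level with it; the furniture and walls round the work are solid. World frame = base frame: x ahead of the robot, y to its left, z up, the work surface at z = 0. Lengths are in m, angles in rad, forces in N, time in s.
With the tool pointing down it reaches from about 0.425 to 0.875 m from the base axis. Payload 4.7 kg.
Tool frame: the origin (TCP) lies at the very end of the fingers, on their centre line; the grasp point (between the pads) lies 19 mm behind it; x points along the fingers, z is the direction in which the jaws open and shut, and the axes are right-handed (so a half turn about x gives the same grasp; the last joint's range is limited). The gripper opens to 87 mm and grips with 3 to 60 N. Pads are 19 mm wide; open, the fingers measure 117 mm over their backs; the gripper's body (75 mm by 190 mm) begins 51 mm behind the grasp point.
Start: joints at [-1.311, 0.321, -0.07, 1.45, 0.023, 1.371, -0.057], TCP at [0.158, 0.63, 0.191] pointing down, gripper open.
Joint ranges: [-2.86, 2.86], [-0.3, 2.09], [-1.38, 1.24], [0.06, 2.45], [-1.56, 4.7], [0.09, 2.05], [-2.69, 2.69]. Speed limits (rad/s): [2.57, 2.57, 3.14, 3.14, 3.14, 3.14, 3.14].

INTERFACE

Orientations are given as a rotation vector (axis times angle).
In Python, from bench import * gives the robot as it stands.
- The arm moves only by the shell command python3 -m handwheel 'ROWS' [OPENING] [FORCE]. ROWS is JSON, a list of rows, each an object with "xyz": the shift along the world's x, y, z in cm, a list of three; "angular": the turn, a rotation vector about the world's x, y, z in degrees, a list of three. A call has 1 to 5 rows; each row shifts and turns the pose as measured when the row begins; what a row does not reach is not made up. A row lasts 1/12 s, in which the tool goes at most 41.7 mm and 7.16 degrees, less where a joint would pass 70% of its speed; a pose out of reach is approached as far as the arm can. A call with a gripper value outside its range is refused whole. OPENING is the finger opening in cm, from 0 to 8.7, set as the call begins (- or left out, the last holds). The fingers move at their own pace and stop on an object; FORCE is the grip in N (left out, the last holds). Time passes only in rows, so rows that do not move let the fingers close. It gives the time, the measured TCP pose, the force and the opening at its end, in the units of the state.
- get_state(): the state, without advancing time (a new reading comes with each control period).
- get_image(name): name is "scene" or "top" or "wrist"; returns a dict with "pixels" (400x640x3 uint8, blue, green, red), "K" (3x3 intrinsics, pixels), "cam_to_world" (4x4, takes a point from camera to world coordinates). Camera axes: x right, y down, z forward; pixel columns grow to the right and rows downward; lengths in m; the calibration is good to about 2 mm. A picture is of the moment at which its call begins. There is no depth.
- close_job(): hands the job in, once; it reports no verdict.
The state is a dict: "time": time; "joint_positions": joint angles; "qd": joint speeds; "joint_torque": joint torques, N m; "position": TCP position; "tool_rot": TCP orientation; "ft_force": force on the tool from outside, world axes, zero at the start; "torque": the same for the moment, N m; "grip_width": opening from 0.0 (shut) to 1.0 (fully open).
Only numpy, scipy, OpenCV 4.12 (cv2) and the standard library are available. Lean on these libraries where they do the work, as an engineer would, in place of code of your own. Each camera call takes 0.05 s, during which the arm holds its last target.

## Working session

There is one attempt and no reset: what is moved stays moved. The work goes in short steps, Python scripts to look and compute and a shell command to move; the robot and the scene stay as the last step left them, time stands still between calls to the robot, and variables do not carry over. Pictures are saved under pics/ and viewed, and the job is handed in when it is done.

```bash
mkdir -p pics; ls; python3 - <<'E'
from bench import *
import cv2
s=get_state(); print(s)
for n in("scene","top","wrist"):
    i=get_image(n); cv2.imwrite(f"pics/{n}0.png",i["pixels"]); print(n,i["K"],i["cam_to_world"])
E
```

```text
pics
{'time': 0.0, 'joint_positions': array([-1.31087786,  0.32182371, -0.07008131,  1.45166562,  0.02260352,
        1.37082385, -0.05692053]), 'qd': array([-0.00087587,  0.00048099,  0.00143334,  0.00044623, -0.00138279,
       -0.00066088,  0.00061579]), 'joint_torque': array([ 3.17886761e-04, -4.91275370e+01, -4.03599562e-01, -3.12531137e+01,
       -6.39740028e-02,  4.36791277e-02,  1.74904685e-04]), 'position': array([0.15808214, 0.62984389, 0.19006582]), 'tool_rot': array([-1.02751285,  1.31700293,  1.02539403]), 'ft_force': array([-0.26365916, -1.02737689,  0.15370713]), 'torque': array([-0.00215315, -0.02198108,  0.01904351]), 'grip_width': 0.9989962762541648}
scene [[403.66873796   0.         322.58645324]
 [  0.         403.66873796 203.00984915]
 [  0.           0.           1.        ]] [[ 0.41672665 -0.76385807  0.49280803 -0.19835679]
 [-0.90895005 -0.35741563  0.21462494 -0.17380577]
 [ 0.0121943  -0.53737782 -0.84325345  1.37564098]
 [ 0.          0.          0.          1.        ]]
top [[391.96093489   0.         321.09727914]
 [  0.         391.96093489 199.31148576]
 [  0.           0.           1.        ]] [[-0.00389028 -0.99520912  0.09769169  0.40656262]
 [-0.99990088  0.00519322  0.01308659  0.13009208]
 [-0.01353123 -0.0976311  -0.99513068  1.2322432 ]
 [ 0.          0.          0.          1.        ]]
wrist [[315.07369038   0.         322.01142653]
 [  0.         315.07369038 198.19202337]
 [  0.           0.           1.        ]] [[ 0.24361243  0.92835078  0.28074509  0.07977773]
 [ 0.96986572 -0.23208612 -0.07413848  0.64893988]
 [-0.00366948  0.2903461  -0.95691467  0.38254228]
 [ 0.          0.          0.          1.        ]]
```

View pics/scene0.png

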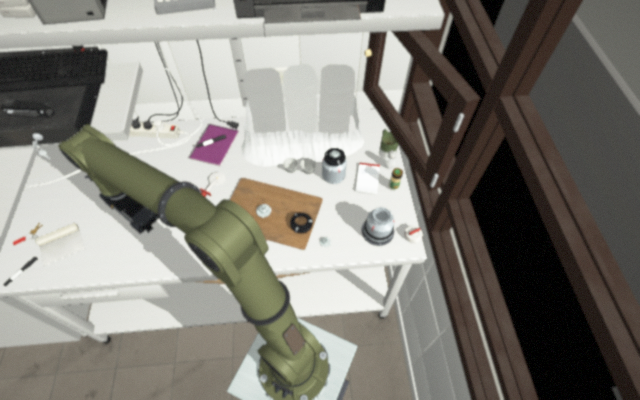

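View pics/top0.png

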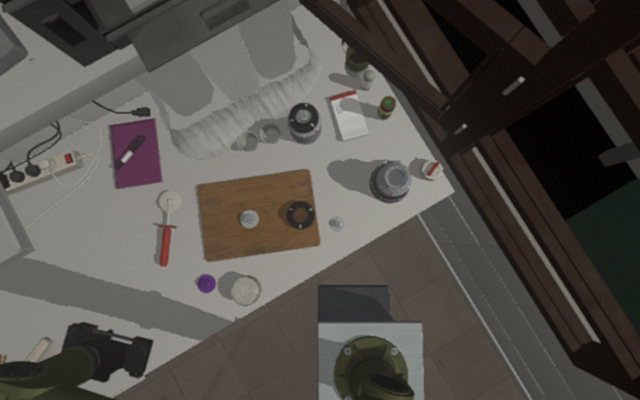

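View pics/wrist0.png

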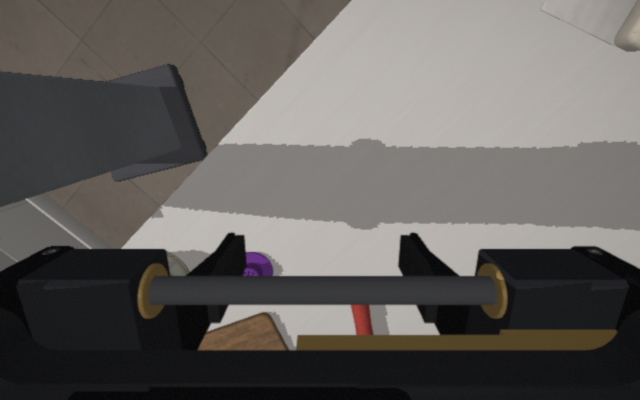

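Candidates for the disk in the top view are the silver one on the board at (249,219), the smaller silver one on the table at (337,223) and the purple one at (206,283). I choose (249,219) and will check it in crops.

```bash
cat > h.py <<'E'
from bench import *
import cv2, numpy as np
def ray(im,u,v,z):
    K=im["K"];T=im["cam_to_world"]
    d=T[:3,:3]@np.linalg.solve(K,[u,v,1.]);o=T[:3,3]
    return o+d*(z-o[2])/d[2]
def proj(im,p):
    T=im["cam_to_world"];c=T[:3,:3].T@(np.asarray(p,float)-T[:3,3]);q=im["K"]@c
    return q[:2]/q[2]
def crop(im,u,v,h,s,name):
    a=im["pixels"];H,W=a.shape[:2]
    u0,v0=max(0,int(u-h)),max(0,int(v-h));c=a[v0:int(v+h),u0:int(u+h)]
    c=cv2.resize(c,None,fx=s,fy=s,interpolation=cv2.INTER_CUBIC)
    for k in range(0,c.shape[1],10*s): cv2.line(c,(k,0),(k,6),(0,255,0),1)
    for k in range(0,c.shape[0],10*s): cv2.line(c,(0,k),(6,k),(0,255,0),1)
    print(name,"origin",u0,v0,"scale",s); return c
E
python3 - <<'E'
from h import *
im=get_image("top")
a=crop(im,249,219,24,8,"disk");b=crop(im,300,215,24,8,"ring");c=crop(im,392,181,24,8,"can");d=crop(im,337,223,24,8,"small")
g=np.vstack([np.hstack([a,b]),np.hstack([c,d])]);g=cv2.convertScaleAbs(g,alpha=1.3)
g=cv2.resize(g,(768,768))[:]; cv2.imwrite("pics/cropsA.png",cv2.resize(np.hstack([a,b]),(768,384)));cv2.imwrite("pics/cropsB.png",np.hstack([c,d]))
for n,u,v,z in(("disk",249,219,.0315),("ring",300,215,.045),("can",392,178,.125),("small",337,223,.02)):print(n,ray(im,u,v,z))
E
```

```text
disk origin 225 195 scale 8
ring origin 276 191 scale 8
can origin 368 157 scale 8
small origin 313 199 scale 8
disk [0.46484216 0.36754445 0.0315    ]
ring [0.47561913 0.20990768 0.045     ]
can [ 0.57516921 -0.05745217  0.125     ]
small [0.45181385 0.09721013 0.02      ]
```

View pics/cropsA.png

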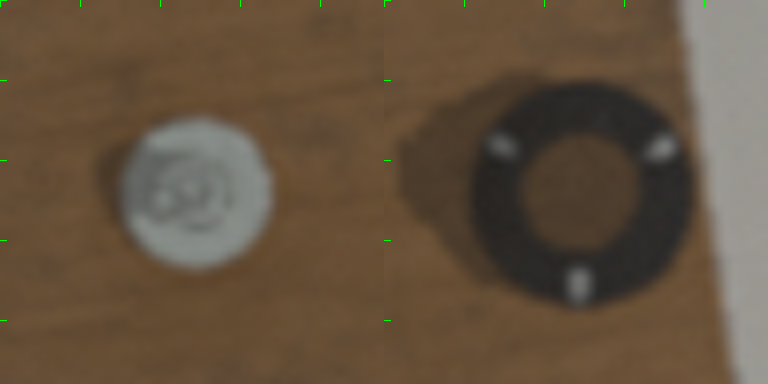

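View pics/cropsB.png

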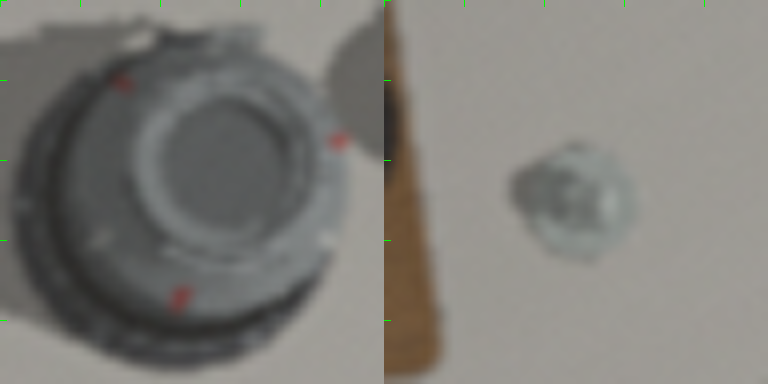

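The crops show the board disk as 19 px ≈ 58 mm across with its crown, so it is the right one. The table disk is about 14 px, smaller. Now I compute the poses.

```bash
python3 - <<'E'
from h import *
from scipy.spatial.transform import Rotation as R
im=get_image("top")
print("disk",ray(im,225+197/8,195+194/8,.0155))
m=[ray(im,276+x/8,191+y/8,.029) for x,y in((118,146),(276,147),(195,286))]
c=np.mean(m,0);print("ring",c,[(np.linalg.norm(p-c),np.degrees(np.arctan2(p[1]-c[1],p[0]-c[0]))) for p in m])
print("mouth",ray(im,368+228/8,157+163/8,.124))
for z in(.085,.095,.105):
  m=[ray(im,368+x/8,157+y/8,z) for x,y in((122,82),(338,140),(180,298))];c=np.mean(m,0)
  print("can",z,c,[(np.linalg.norm(p-c),np.degrees(np.arctan2(p[1]-c[1],p[0]-c[0]))) for p in m])
s=get_state();print(R.from_rotvec(s["tool_rot"]).as_matrix().round(3))
E
```

```text
disk [0.46483203 0.36874777 0.0155    ]
ring [0.47620907 0.20932248 0.029     ] [(np.float64(0.03526289968879163), np.float64(58.92357938963608)), (np.float64(0.035314981952168346), np.float64(-60.25763014565345)), (np.float64(0.035724800912335986), np.float64(179.26093573797783))]
mouth [ 0.57704404 -0.07045216  0.124     ]
can 0.085 [ 0.57932497 -0.07201828  0.085     ] [(np.float64(0.04748444803105954), np.float64(43.90003043819533)), (np.float64(0.04769654774933032), np.float64(-75.37187001582907)), (np.float64(0.04811362569754525), np.float64(164.04614799700232))]
can 0.095 [ 0.57781908 -0.07025658  0.095     ] [(np.float64(0.04707054757682688), np.float64(43.90003043819534)), (np.float64(0.0472807985177953), np.float64(-75.37187001582909)), (np.float64(0.047694240986197886), np.float64(164.0461479970023))]
can 0.105 [ 0.57631319 -0.06849487  0.105     ] [(np.float64(0.04665664712259422), np.float64(43.900030438195344)), (np.float64(0.04686504928626025), np.float64(-75.37187001582909)), (np.float64(0.047274856274850625), np.float64(164.04614799700235))]
[[-0.    -0.97   0.243]
 [-0.001  0.243  0.97 ]
 [-1.    -0.    -0.001]]
```

```bash
python3 -m handwheel '[{"xyz":[3,-2.6,0],"angular":[0,0,0]},{"xyz":[3,-2.6,0],"angular":[0,0,0]},{"xyz":[3,-2.6,0],"angular":[0,0,0]},{"xyz":[3,-2.6,0],"angular":[0,0,0]},{"xyz":[3,-2.6,0],"angular":[0,0,0]}]' 6.5 20
python3 -m handwheel '[{"xyz":[3,-2.6,0],"angular":[0,0,0]},{"xyz":[3,-2.6,0],"angular":[0,0,0]},{"xyz":[3,-2.6,0],"angular":[0,0,0]},{"xyz":[3,-2.6,0],"angular":[0,0,0]},{"xyz":[0,0,0],"angular":[0,0,0]}]'
python3 - <<'E'
from h import *
im=get_image("wrist"); cv2.imwrite("pics/w1.png",im["pixels"])
print(get_state()["position"],proj(im,[.4648,.3687,.0155]),proj(im,[.476,.209,.029]))
E
```

```text
time: 0.67
position: [0.2982, 0.5021, 0.1884]
tool_rot: [-1.039, 1.312, 1.05]
ft_force: [1.0, 0.0, 1.1]
grip_width: 0.768
time: 1.08
position: [0.4308, 0.3834, 0.1891]
tool_rot: [-1.034, 1.314, 1.036]
ft_force: [0.2, -2.1, 0.9]
grip_width: 0.745
[0.42758494 0.38665241 0.18901019] [318.42816676 203.32182466] [193.63626605 243.93158836]
```

View pics/w1.png

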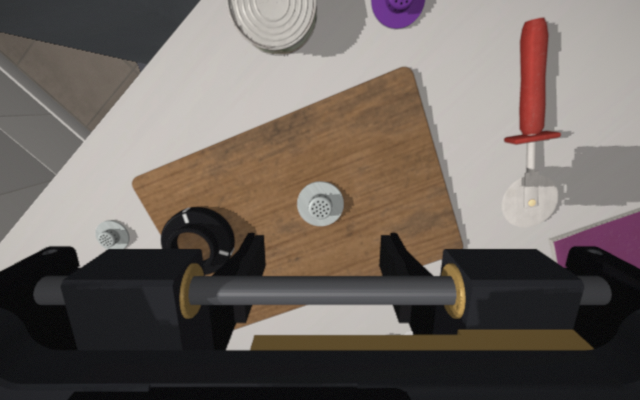

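Wrist view: the disk's flange is centred at about (320.5,203.5), against a prediction of (318.4,203.3), so they agree within 2 mm. The ring is at (198,240), and the small decoy at (113,236) stays off the board.

```bash
python3 - <<'E'
from h import *
im=get_image("wrist"); print(ray(im,320.5,203.5,.0155)); s=get_state();print(s["position"])
E
python3 -m handwheel '[{"xyz":[1.8,-0.9,-2.7],"angular":[0,0,0]},{"xyz":[1.8,-0.9,-2.7],"angular":[0,0,0]},{"xyz":[0,0,-3],"angular":[0,0,0]},{"xyz":[0,0,-3],"angular":[0,0,0]},{"xyz":[0,0,0],"angular":[0,0,0]}]'
python3 -m handwheel '[{"xyz":[0,0,0],"angular":[0,0,0]}]'
```

```text
[0.4619088  0.37488161 0.0155    ]
[0.42460236 0.38977569 0.18885566]
time: 1.6
position: [0.4565, 0.3805, 0.0741]
tool_rot: [-1.038, 1.3, 1.06]
ft_force: [-2.4, -1.1, -0.7]
grip_width: 0.75
time: 1.68
position: [0.4549, 0.3818, 0.0738]
tool_rot: [-1.039, 1.3, 1.063]
ft_force: [-0.0, -0.1, 0.9]
grip_width: 0.744
```

```bash
python3 - <<'E'
from h import *
im=get_image("wrist"); print(get_state()["position"],proj(im,[.4648,.3700,.0155]));im2=get_image("wrist");print(get_state()["position"]); print(im["cam_to_world"][:3,3]-im2["cam_to_world"][:3,3])
cv2.imwrite("pics/w2.png",im["pixels"])
E
```

```text
[0.45427784 0.38176529 0.07353167] [311.85468666 217.78156409]
[0.45522407 0.38199567 0.0746702 ]
[ 4.88991633e-04 -4.75100515e-06  1.58736201e-04]
```

View pics/w2.png

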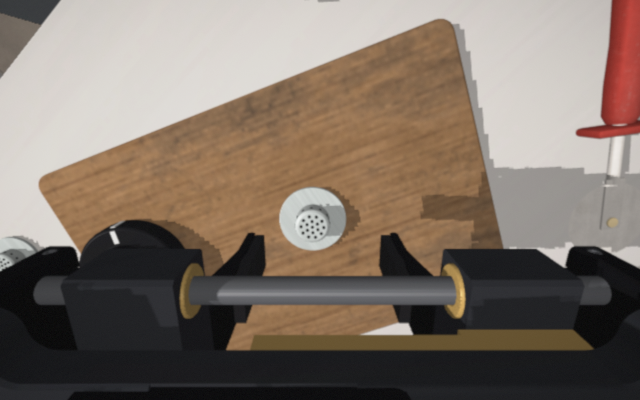

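The disk is at (312.5,218.5), predicted (311.9,217.8), so (0.4648, 0.370) is confirmed.

```bash

python3 -m handwheel '[{"xyz":[1.0,-1.2,-2],"angular":[0,0,0]},{"xyz":[0,0,0],"angular":[0,0,0]}]'
python3 - <<'E'
from h import *
from scipy.spatial.transform import Rotation as R
for k in range(3):
  s=get_state();print(s["position"],R.from_rotvec(s["tool_rot"]).as_matrix().round(3).tolist());get_image("top")
E
```

```text
time: 1.95
position: [0.4661, 0.3738, 0.0588]
tool_rot: [-1.04, 1.29, 1.066]
ft_force: [-0.1, -2.7, -0.4]
grip_width: 0.745
[0.46611265 0.37378688 0.0588383 ] [[-0.002, -0.978, 0.206], [0.018, 0.206, 0.978], [-1.0, 0.006, 0.017]]
[0.46602674 0.37756111 0.06167456] [[-0.0, -0.979, 0.205], [0.023, 0.205, 0.979], [-1.0, 0.005, 0.022]]
[0.46601231 0.37883674 0.06250591] [[0.001, -0.979, 0.204], [0.025, 0.204, 0.979], [-1.0, 0.004, 0.024]]
```

```bash
cat >> h.py <<'E'
from scipy.spatial.transform import Rotation as R
def settle(n=3):
    for k in range(n): get_image("top")
    P=[];Q=[]
    for k in range(3):
        s=get_state();P.append(s["position"]);Q.append(s["tool_rot"]);get_image("top")
    p=np.mean(P,0);M=R.from_rotvec(Q).mean().as_matrix()
    a=M[:,0];t=np.degrees(np.cross(a,[0,0,-1]))
    print("t",round(s["time"],2),"pos",p.round(4),"levelfix_deg",t.round(2),"jaw az",np.degrees(np.arctan2(M[1,2],M[0,2])).round(2),"F",s["ft_force"].round(1),"M",s["torque"].round(2),"w_mm",round(s["grip_width"]*87,1),"j7",s["joint_positions"][6].round(2))
    return p,M
E
python3 -m handwheel '[{"xyz":[-0.1,-0.9,-1.5],"angular":[-1.4,0,0]}]'
python3 -c "
from h import *
settle()"
```

```text
time: 2.18
position: [0.4671, 0.3731, 0.0518]
tool_rot: [-1.056, 1.29, 1.056]
ft_force: [0.2, -0.1, 0.3]
grip_width: 0.748
t 2.43 pos [0.4642 0.3701 0.0472] levelfix_deg [0.03 0.   0.  ] jaw az 78.3 F [-0.7  0.6 -0.1] M [ 0.   -0.04  0.03] w_mm 64.9 j7 0.69
```

```bash

python3 -m handwheel '[{"xyz":[0,0,-2.9],"angular":[0,0,0]}]'
python3 -c "
from h import *
settle(4)"
```

```text
time: 2.57
position: [0.469, 0.3738, 0.0242]
tool_rot: [-1.055, 1.286, 1.055]
ft_force: [1.1, 0.8, 0.6]
grip_width: 0.749
t 2.87 pos [0.4649 0.3703 0.0191] levelfix_deg [-0.01  0.04  0.  ] jaw az 78.27 F [-0.1 -0.6  0.1] M [0.03 0.   0.02] w_mm 65.2 j7 0.7
```

Close gently, reopen, turn the jaws 90° and close again. That centres the disk on both axes.

```bash

python3 -m handwheel '[{"xyz":[0,0,0],"angular":[0,0,0]},{"xyz":[0,0,0],"angular":[0,0,0]},{"xyz":[0,0,0],"angular":[0,0,0]},{"xyz":[0,0,0],"angular":[0,0,0]},{"xyz":[0,0,0],"angular":[0,0,0]}]' 0 8
python3 -c "
from h import *
settle(1)"
python3 -m handwheel '[{"xyz":[0,0,0],"angular":[0,0,0]},{"xyz":[0,0,0],"angular":[0,0,0]},{"xyz":[0,0,0],"angular":[0,0,0]}]' 5
python3 -c "
from h import *
settle(1)"
```

```text
time: 3.33
position: [0.4674, 0.3723, 0.0235]
tool_rot: [-1.055, 1.291, 1.056]
ft_force: [-0.3, -0.1, -0.2]
grip_width: 0.45
t 3.48 pos [0.4673 0.3723 0.0234] levelfix_deg [-0.3   0.34  0.  ] jaw az 78.25 F [-0.4  0.3 -0.3] M [-0.02 -0.02 -0.01] w_mm 27.6 j7 0.7
time: 3.78
position: [0.467, 0.372, 0.0229]
tool_rot: [-1.056, 1.292, 1.056]
ft_force: [-0.1, -0.2, 0.4]
grip_width: 0.417
t 3.93 pos [0.467  0.372  0.0229] levelfix_deg [-0.26  0.3   0.  ] jaw az 78.25 F [-0.1  0.1 -0.1] M [-0.04  0.03 -0.  ] w_mm 46.3 j7 0.7
```

```bash

for i in 1 2; do python3 -m handwheel '[{"xyz":[0,0,0],"angular":[0,0,-7]},{"xyz":[0,0,0],"angular":[0,0,-7]},{"xyz":[0,0,0],"angular":[0,0,-7]},{"xyz":[0,0,0],"angular":[0,0,-7]},{"xyz":[0,0,0],"angular":[0,0,-7]}]'; done
python3 -m handwheel '[{"xyz":[0,0,0],"angular":[0,0,-7]},{"xyz":[0,0,0],"angular":[0,0,-7]},{"xyz":[0,0,0],"angular":[0,0,-7]}]'
python3 -c "
from h import *
settle(4)"
```

```text
time: 4.4
position: [0.4672, 0.3718, 0.0229]
tool_rot: [-0.579, 1.486, 0.576]
ft_force: [0.3, -0.1, -0.2]
grip_width: 0.575
time: 4.82
position: [0.467, 0.3719, 0.023]
tool_rot: [-0.092, 1.563, 0.087]
ft_force: [0.3, 0.5, -0.8]
grip_width: 0.577
time: 5.07
position: [0.4668, 0.3722, 0.0231]
tool_rot: [0.201, 1.556, -0.208]
ft_force: [-0.3, -0.2, -0.6]
grip_width: 0.571
t 5.37 pos [0.4668 0.3722 0.023 ] levelfix_deg [0.28 0.26 0.  ] jaw az -14.4 F [-0.  -0.1  0.6] M [-0.06  0.11 -0.04] w_mm 49.8 j7 -0.84
```

```bash

python3 -m handwheel '[{"xyz":[-0.1,0.03,-0.5],"angular":[0.28,0.26,0]}]'
python3 -c "
from h import *
settle(3)"
python3 -m handwheel '[{"xyz":[0,0,0],"angular":[0,0,0]}]' 0 12
python3 -c "
from h import *
settle(6)"
```

```text
time: 5.5
position: [0.4664, 0.3732, 0.0189]
tool_rot: [0.198, 1.561, -0.195]
ft_force: [-0.5, 0.3, 0.2]
grip_width: 0.574
t 5.75 pos [0.4657 0.372  0.0177] levelfix_deg [ 0.02 -0.03  0.  ] jaw az -14.46 F [ 0.1 -0.8  0.2] M [-0.05  0.11 -0.01] w_mm 50.1 j7 -0.84
time: 5.88
position: [0.466, 0.3724, 0.0181]
tool_rot: [0.198, 1.562, -0.198]
ft_force: [0.3, -0.1, -0.0]
grip_width: 0.545
t 6.28 pos [0.4659 0.3723 0.018 ] levelfix_deg [-0. -0. -0.] jaw az -14.46 F [-0.4 -0.4 -0.8] M [-0.09  0.05 -0.01] w_mm 19.5 j7 -0.84
```

```bash

python3 - <<'E'
from h import *
settle(1)
im=get_image("wrist");cv2.imwrite("pics/w3.png",im["pixels"])
print(proj(im,[.4648,.370,.0155]),proj(im,[.4659,.3723,.0155]))
E
```

```text
t 6.48 pos [0.4659 0.3723 0.018 ] levelfix_deg [-0. -0. -0.] jaw az -14.46 F [-0.4 -0.7  0.3] M [-0.13  0.11  0.02] w_mm 4.8 j7 -0.84
[322.06950975 229.7801509 ] [322.80603775 226.29547339]
```

View pics/w3.png

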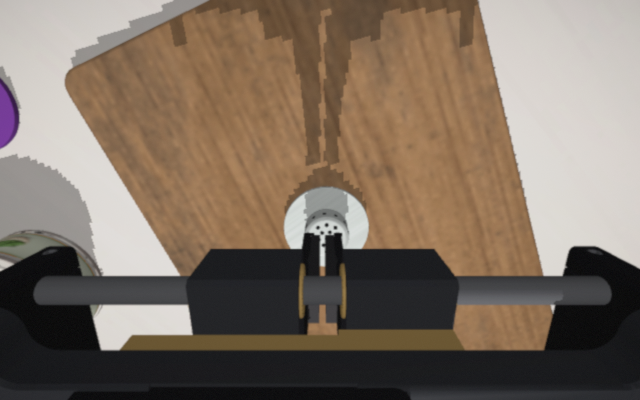

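```bash

python3 - <<'E'
from h import *
p,M=settle(0)
im=get_image("wrist")
for dx in(0,-.019,-.051):
  for dy in(-.0095,0,.0095):
    print(dx,dy,proj(im,p+M@[dx,dy,0]).round(1))
print(M.round(3)); print("crown top/bot",proj(im,[.466,.3715,.0315]),proj(im,[.466,.3715,.0155]))
c=crop(im,326,240,60,5,"c");cv2.imwrite("pics/w4.png",c)
im=get_image("scene");cv2.imwrite("pics/s4.png",crop(im,265,210,40,8,"s"))
im=get_image("top");cv2.imwrite("pics/t4.png",crop(im,250,215,40,8,"s"))
E
```

```text
t 6.68 pos [0.4659 0.3723 0.018 ] levelfix_deg [-0. -0. -0.] jaw az -14.47 F [-0.3 -0.5 -0.9] M [-0.09  0.05 -0.04] w_mm 0.5 j7 -0.84
0 -0.0095 [322.8 241. ]
0 0 [322.9 227.7]
0 0.0095 [322.9 214.1]
-0.019 -0.0095 [322.9 254.2]
-0.019 0 [322.9 239.9]
-0.019 0.0095 [322.9 225.1]
-0.051 -0.0095 [323.  283.2]
-0.051 0 [323.  266.6]
-0.051 0.0095 [323.  249.4]
[[-0.     0.25   0.968]
 [ 0.     0.968 -0.25 ]
 [-1.     0.    -0.   ]]
crown top/bot [323.30508998 237.23108605] [323.24300014 227.33674143]
c origin 266 180 scale 5
s origin 225 170 scale 8
s origin 210 175 scale 8
```

View pics/w4.png

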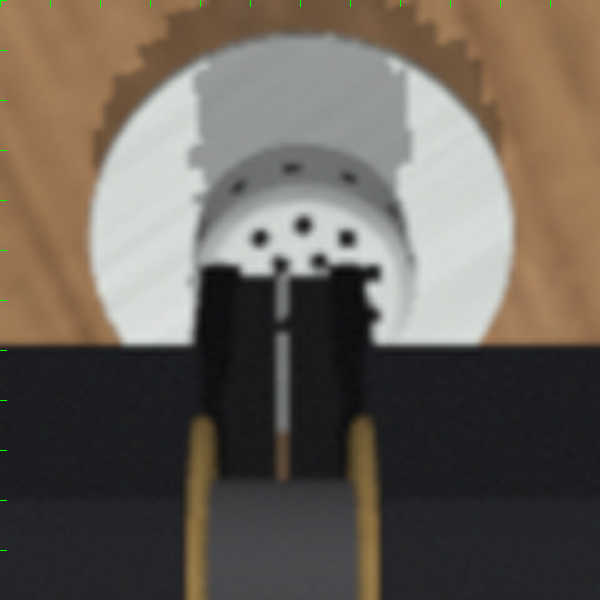

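View pics/s4.png

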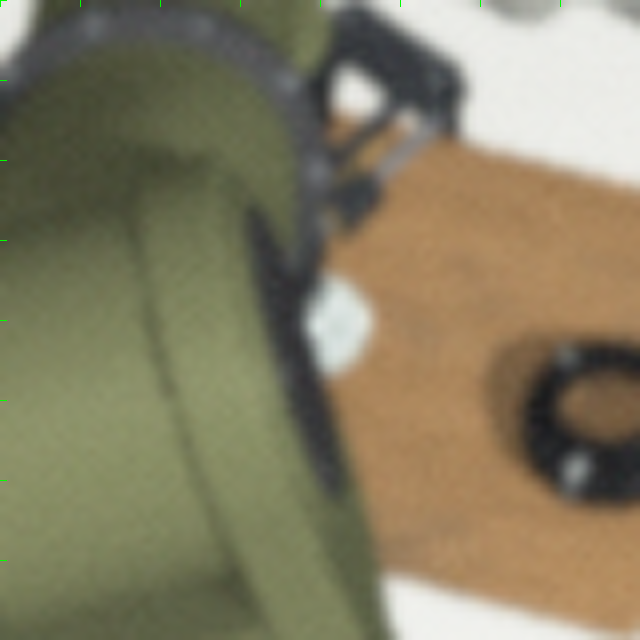

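View pics/t4.png

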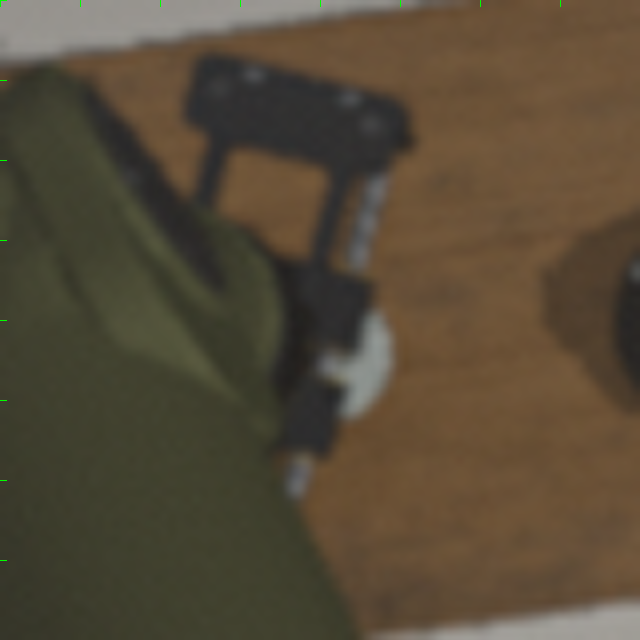

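```bash

python3 -m handwheel '[{"xyz":[0,0,4],"angular":[0,0,0]}]'
python3 - <<'E'
from h import *
p,M=settle(3)
im=get_image("wrist")
cv2.imwrite("pics/w5.png",crop(im,326,240,75,5,"c")[:600])
for z in(.0155,.0315):print(proj(im,[.4648,.370,z]),proj(im,[.466,.3715,z]))
im=get_image("top");cv2.imwrite("pics/t5.png",crop(im,250,215,40,8,"s"))
print("tcp in top",proj(im,p),"grasp",proj(im,p-M[:,0]*.019),"70up",proj(im,p-M[:,0]*.07))
E
```

```text
time: 6.97
position: [0.4608, 0.3684, 0.051]
tool_rot: [0.189, 1.571, -0.207]
ft_force: [-0.6, -0.5, -0.2]
grip_width: 0.006
t 7.22 pos [0.4669 0.3731 0.0595] levelfix_deg [-0.13  0.11  0.  ] jaw az -14.47 F [-0.7 -0.1  0.1] M [-0.14  0.07  0.01] w_mm 0.2 j7 -0.85
c origin 251 165 scale 5
[322.70100296 209.72090937] [323.7045058  207.61252382]
[322.70231156 216.85279656] [323.77193358 214.62138338]
s origin 210 175 scale 8
tcp in top [245.33052469 217.87892846] grasp [244.01968007 217.5665482 ] 70up [240.27951714 216.67525031]
```

View pics/w5.png

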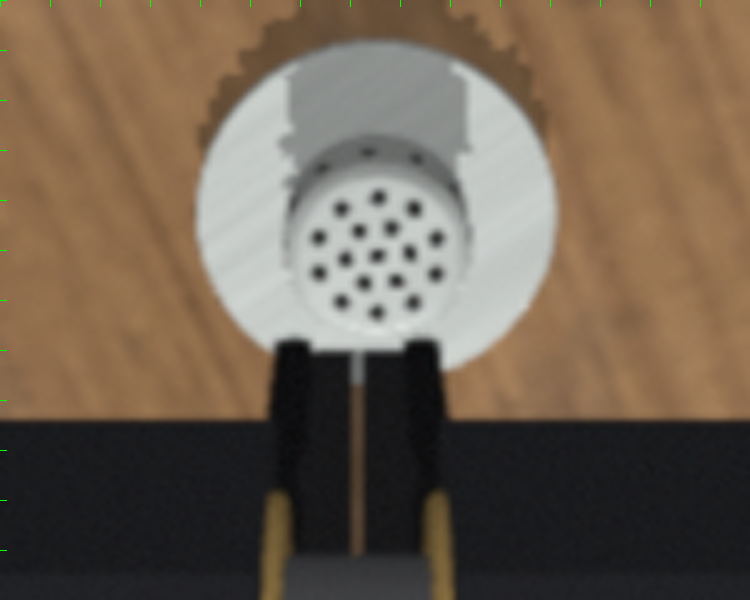

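View pics/t5.png

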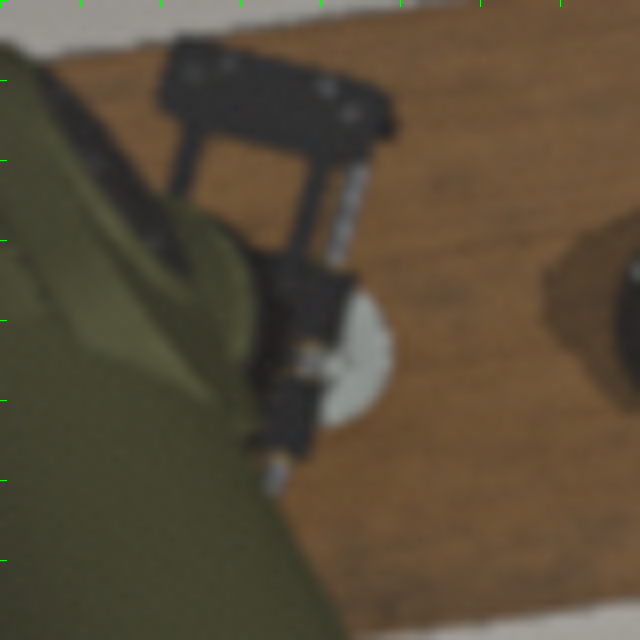

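```bash

python3 -m handwheel '[{"xyz":[-0.15,-0.2,-2.3],"angular":[0,0,0]}]'
python3 -c "
from h import *
settle(2)"
python3 -m handwheel '[{"xyz":[0,0,-0.7],"angular":[0,0,0]}]'
python3 -c "
from h import *
settle(2)"
```

```text
time: 7.45
position: [0.4665, 0.3723, 0.0372]
tool_rot: [0.202, 1.558, -0.194]
ft_force: [1.5, 0.9, -0.1]
grip_width: 0.002
t 7.65 pos [0.4618 0.3682 0.0317] levelfix_deg [ 0.29 -0.3   0.  ] jaw az -14.46 F [0.1 0.5 0.3] M [-0.11  0.13  0.04] w_mm 0.7 j7 -0.84
time: 7.78
position: [0.4651, 0.3707, 0.0287]
tool_rot: [0.199, 1.561, -0.198]
ft_force: [0.1, -0.1, 1.3]
grip_width: 0.009
t 7.98 pos [0.4635 0.3696 0.0267] levelfix_deg [ 0.13 -0.12  0.  ] jaw az -14.46 F [ 1.2  1.3 -1.2] M [-0.09  0.04  0.07] w_mm 0.6 j7 -0.84
```

```bash

python3 -m handwheel '[{"xyz":[0,0,-0.7],"angular":[0,0,0]}]'
python3 -c "
from h import *
settle(2)
im=get_image('scene');cv2.imwrite('pics/s6.png',crop(im,265,200,45,8,'s')[:600])"

```

```text
time: 8.12
position: [0.4649, 0.3707, 0.0215]
tool_rot: [0.199, 1.561, -0.198]
ft_force: [0.3, 0.4, -0.4]
grip_width: 0.006
t 8.32 pos [0.4633 0.3694 0.0195] levelfix_deg [ 0.14 -0.14  0.  ] jaw az -14.46 F [-0.1  0.2 -0.9] M [-0.11  0.05  0.03] w_mm 0.2 j7 -0.84
s origin 220 155 scale 8
```

View pics/s6.png

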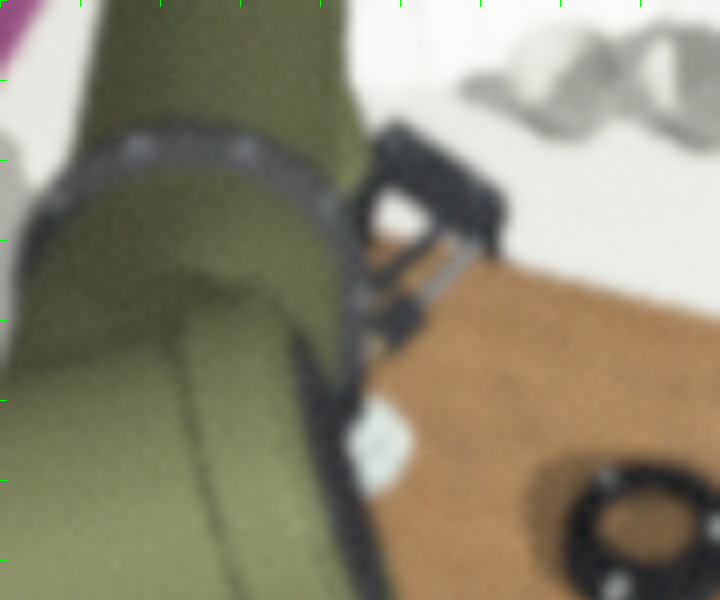

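No contact at a reported z of 0.0195 with closed tips over the crown, so the reported TCP height doesn't match the scene. I keep probing in small steps.

```bash

for i in 1 2 3; do python3 -m handwheel '[{"xyz":[0,0,-0.3],"angular":[0,0,0]}]' | grep ft
python3 -c "
from h import *
settle(1)"; done
python3 - <<'E'
from h import *
im=get_image("wrist");cv2.imwrite("pics/w7.png",crop(im,326,240,75,5,"c")[:600])
E
```

```text
ft_force: [0.3, -0.7, 0.1]
t 8.65 pos [0.4636 0.3696 0.0168] levelfix_deg [ 0.12 -0.11  0.  ] jaw az -14.47 F [ 0.5  0.1 -0.2] M [-0.15  0.08 -0.  ] w_mm 0.2 j7 -0.84
ft_force: [0.2, 0.2, -0.1]
t 8.93 pos [0.4635 0.3695 0.0136] levelfix_deg [ 0.13 -0.13  0.  ] jaw az -14.47 F [ 0.3  1.3 -0.5] M [-0.11  0.01 -0.04] w_mm 0.6 j7 -0.83
ft_force: [0.3, 0.0, 0.1]
t 9.22 pos [0.4634 0.3694 0.0104] levelfix_deg [ 0.15 -0.14  0.  ] jaw az -14.47 F [ 0.3 -0.3 -0.5] M [-0.04  0.08  0.01] w_mm 0.4 j7 -0.83
c origin 251 165 scale 5
```

View pics/w7.png

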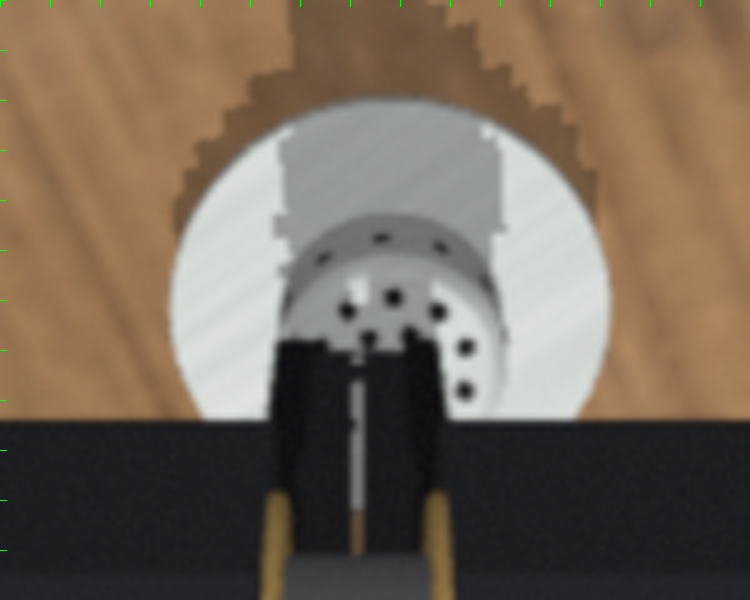

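The finger shadow now falls on the crown top, so the real tips are just above it (z≈0.033) while the state says 0.010. I continue to contact to calibrate the offset.

```bash

for i in 1 2; do python3 -m handwheel '[{"xyz":[0,0,-0.25],"angular":[0,0,0]}]' | grep ft
python3 -c "
from h import *
settle(1)"; done
python3 - <<'E'
from h import *
im=get_image("wrist");cv2.imwrite("pics/w8.png",crop(im,326,240,75,5,"c")[:600])
print(im["cam_to_world"][:3,3])
E
```

```text
ft_force: [0.2, -0.0, -0.9]
t 9.55 pos [0.4634 0.3694 0.008 ] levelfix_deg [ 0.15 -0.13  0.  ] jaw az -14.47 F [ 0.1  0.7 -1. ] M [-0.11  0.1  -0.04] w_mm 0.5 j7 -0.83
ft_force: [-0.9, 0.9, 0.2]
t 9.83 pos [0.4633 0.3693 0.0053] levelfix_deg [ 0.16 -0.15  0.  ] jaw az -14.47 F [-1.1 -0.2  0. ] M [-0.1   0.04  0.03] w_mm 0.4 j7 -0.83
c origin 251 165 scale 5
[0.48342548 0.44678533 0.1976269 ]
```

View pics/w8.png

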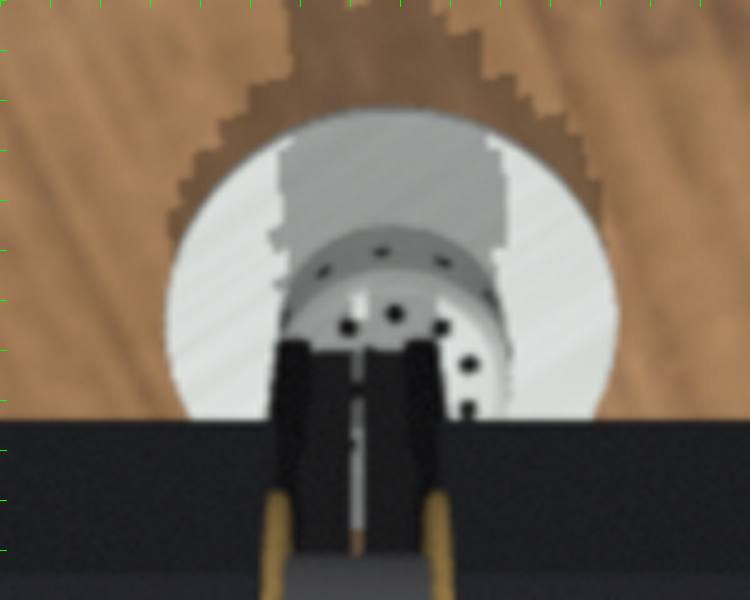

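```bash

for i in 1 2 3; do python3 -m handwheel '[{"xyz":[0,0,-0.2],"angular":[0,0,0]}]' | grep ft
python3 -c "
from h import *
settle(1)"; done
```

```text
ft_force: [-0.6, 0.1, 0.8]
t 10.17 pos [0.4633 0.3693 0.0033] levelfix_deg [ 0.16 -0.15  0.  ] jaw az -14.47 F [-0.2 -0.2 -0.2] M [-0.07  0.06  0.02] w_mm 0.6 j7 -0.83
ft_force: [0.4, -0.4, -0.1]
t 10.45 pos [0.4632 0.3693 0.0012] levelfix_deg [ 0.17 -0.16  0.  ] jaw az -14.47 F [-0.3  0.  -0.3] M [-0.12  0.06 -0.  ] w_mm 0.6 j7 -0.83
ft_force: [-5.7, -4.0, 22.9]
t 10.73 pos [0.4636 0.3695 0.0006] levelfix_deg [ 0.13 -0.15  0.  ] jaw az -14.47 F [-1.4 -2.1  7.1] M [-0.44  0.5   0.01] w_mm 0.8 j7 -0.83
```

Contact is at state z≈0.001 with the crown top at 0.0315. The tips therefore really end 30.5 mm short of the reported TCP, and I will use tip = state z + 30.5 mm. Also, the disk sits about 4 mm along +jaw from the fingers.

```bash

python3 -m handwheel '[{"xyz":[0,0,2],"angular":[0,0,0]},{"xyz":[0.38,-0.1,0],"angular":[0,0,0]}]' 5.5
python3 -c "
from h import *
settle(3)
im=get_image('wrist');cv2.imwrite('pics/w9.png',crop(im,326,240,75,5,'c')[:600])"
```

```text
time: 10.95
position: [0.4667, 0.3689, 0.021]
tool_rot: [0.196, 1.565, -0.2]
ft_force: [1.4, 1.5, -0.4]
grip_width: 0.084
t 11.2 pos [0.4646 0.3663 0.017 ] levelfix_deg [ 0.43 -0.45  0.  ] jaw az -14.48 F [-0.5 -0.8  0.8] M [-0.1   0.08  0.  ] w_mm 26.2 j7 -0.83
c origin 251 165 scale 5
```

View pics/w9.png

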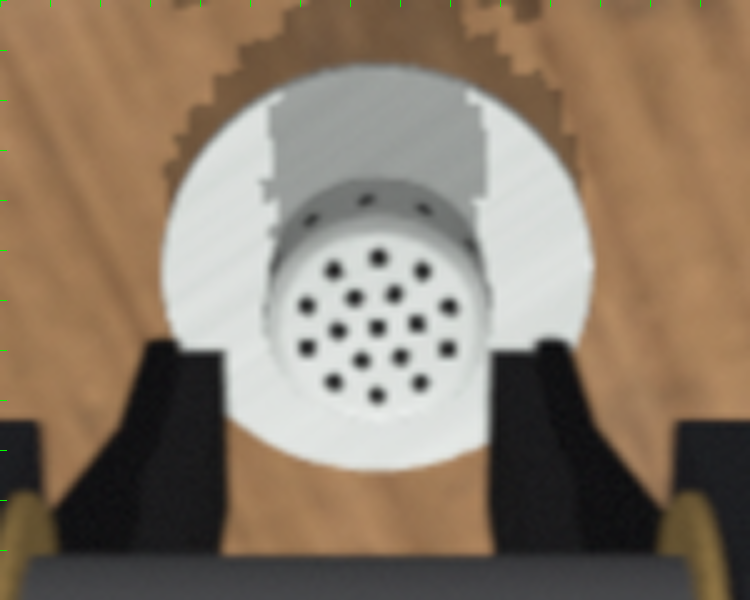

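```bash

python3 -m handwheel '[{"xyz":[0.34,0.33,0],"angular":[0.43,-0.45,0]}]'
python3 -c "
from h import *
settle(3)
im=get_image('wrist');cv2.imwrite('pics/w10.png',crop(im,326,240,75,5,'c')[:600])"
```

```text
time: 11.38
position: [0.4674, 0.3694, 0.0163]
tool_rot: [0.197, 1.563, -0.199]
ft_force: [0.2, -0.7, -0.4]
grip_width: 0.464
t 11.63 pos [0.4677 0.3696 0.0166] levelfix_deg [ 0.02 -0.03  0.  ] jaw az -14.45 F [ 0.1  0.6 -0.7] M [-0.11  0.07  0.  ] w_mm 53.7 j7 -0.83
c origin 251 165 scale 5
```

View pics/w10.png

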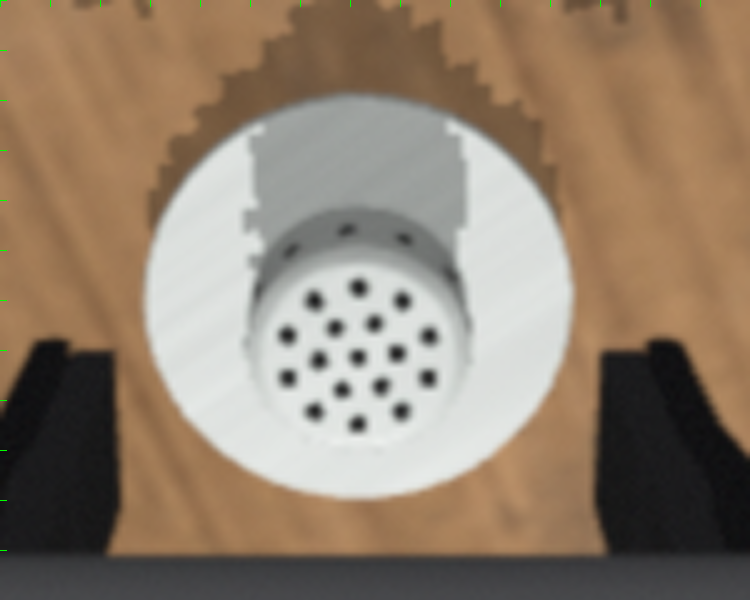

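Jaw midpoint (358) and disk centre (358) coincide. Descend and close.

```bash

python3 -m handwheel '[{"xyz":[0,0,-2.8],"angular":[0,0,0]}]' | grep ft
python3 -c "
from h import *
settle(4)"
python3 -m handwheel '[{"xyz":[0,0,0],"angular":[0,0,0]}]' 0 6 | grep pos
python3 -c "
from h import *
settle(8)"
```

```text
ft_force: [1.5, 0.6, 0.1]
t 12.12 pos [ 0.4678  0.3695 -0.0109] levelfix_deg [ 0.04 -0.03  0.  ] jaw az -14.46 F [ 0.5 -0.1  0.3] M [-0.1   0.04 -0.01] w_mm 55.2 j7 -0.82
position: [0.4689, 0.3705, -0.0092]
t 12.75 pos [ 0.4685  0.3701 -0.01  ] levelfix_deg [-0.05  0.05  0.  ] jaw az -14.46 F [-1.   0.7  1.8] M [-0.21  0.13  0.02] w_mm 27.3 j7 -0.82
```

```bash

python3 -m handwheel '[{"xyz":[0,0,0],"angular":[0,0,0]},{"xyz":[0,0,0],"angular":[0,0,0]},{"xyz":[0,0,0],"angular":[0,0,0]}]' 5 | grep pos
for i in 1 2; do python3 -m handwheel '[{"xyz":[0,0,0],"angular":[0,0,7]},{"xyz":[0,0,0],"angular":[0,0,7]},{"xyz":[0,0,0],"angular":[0,0,7]},{"xyz":[0,0,0],"angular":[0,0,7]},{"xyz":[0,0,0],"angular":[0,0,7]}]'|grep pos; done
python3 -m handwheel '[{"xyz":[0,0,0],"angular":[0,0,7]},{"xyz":[0,0,0],"angular":[0,0,7]},{"xyz":[0,0,0],"angular":[0,0,6]}]'
python3 -c "
from h import *
settle(3)
im=get_image('wrist');cv2.imwrite('pics/w11.png',crop(im,326,240,75,5,'c')[:600])"
```

```text
position: [0.4684, 0.37, -0.0102]
position: [0.4681, 0.3698, -0.0108]
position: [0.468, 0.3694, -0.0114]
time: 14.13
position: [0.4679, 0.3691, -0.0118]
tool_rot: [-1.053, 1.302, 1.051]
ft_force: [-0.5, 0.6, -1.1]
grip_width: 0.579
t 14.38 pos [ 0.468   0.369  -0.0118] levelfix_deg [0.05 0.01 0.  ] jaw az 77.37 F [0.2 0.2 0.5] M [-0.02 -0.   -0.01] w_mm 49.4 j7 0.68
c origin 251 165 scale 5
```

View pics/w11.png

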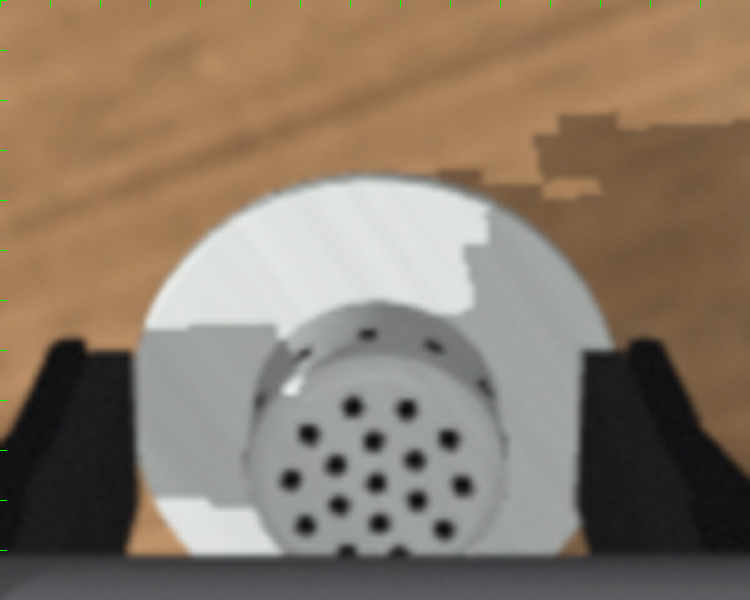

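```bash

python3 -m handwheel '[{"xyz":[0.05,0.2,0],"angular":[0,0,0]}]' 0 20 | grep pos
python3 -c "
from h import *
settle(10)
im=get_image('wrist');cv2.imwrite('pics/w12.png',crop(im,326,240,75,5,'c')[:600])"
```

```text
position: [0.4684, 0.3708, -0.0118]
t 15.17 pos [ 0.4684  0.3712 -0.0118] levelfix_deg [0.05 0.02 0.  ] jaw az 77.45 F [-0.4  1.2  0.4] M [ 0.05  0.   -0.03] w_mm 27.3 j7 0.68
c origin 251 165 scale 5
```

View pics/w12.png

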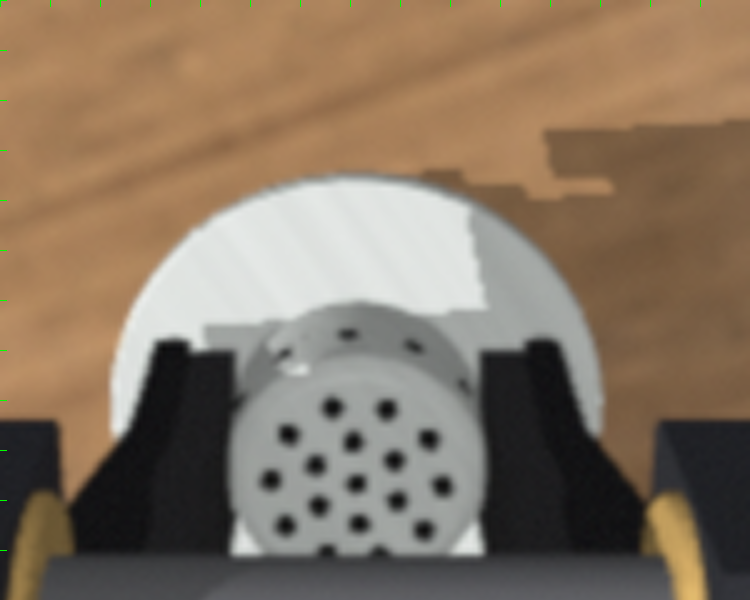

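Gripped and centred. Lift and look.

```bash

python3 -m handwheel '[{"xyz":[0,0,3],"angular":[0,0,0]},{"xyz":[0,0,3],"angular":[0,0,0]},{"xyz":[0,0,3.5],"angular":[0,0,0]},{"xyz":[0,0,3.5],"angular":[0,0,0]},{"xyz":[0,-1,3.5],"angular":[0,0,0]}]' | grep pos
python3 -m handwheel '[{"xyz":[0.9,-3.6,0],"angular":[0,0,0]},{"xyz":[0.9,-3.6,0],"angular":[0,0,0]},{"xyz":[0.9,-3.6,0],"angular":[0,0,0]},{"xyz":[0.9,-3.6,0],"angular":[0,0,0]},{"xyz":[0.9,-3.6,0],"angular":[0,0,0]}]' | grep pos
python3 -m handwheel '[{"xyz":[0.9,-3.6,0],"angular":[0,0,0]},{"xyz":[0.9,-3.6,0],"angular":[0,0,0]},{"xyz":[0.9,-3.6,0],"angular":[0,0,0]},{"xyz":[0.9,-3.6,0],"angular":[0,0,0]},{"xyz":[0.9,-3,0],"angular":[0,0,0]}]' | grep pos
python3 -c "
from h import *
settle(3)
im=get_image('wrist');cv2.imwrite('pics/w13.png',im['pixels'])
im=get_image('top');cv2.imwrite('pics/t13.png',crop(im,380,190,50,8,'t')[:600])"
```

```text
position: [0.4599, 0.356, 0.1478]
position: [0.5069, 0.1833, 0.1603]
position: [0.5521, -0.0015, 0.1616]
t 16.77 pos [5.521e-01 4.000e-04 1.613e-01] levelfix_deg [-0.18  0.05  0.  ] jaw az 78.47 F [ 0.1 -0.2 -0.4] M [ 0.05 -0.04 -0.02] w_mm 27.1 j7 1.37
t origin 330 140 scale 8
```

View pics/w13.png

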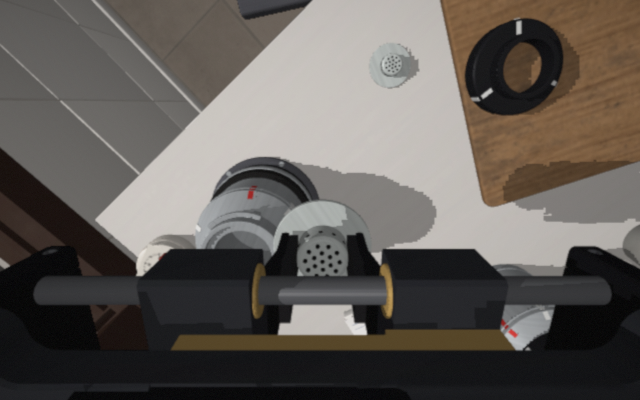

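The disk is held at (323,258), and the can mouth is half hidden at (240,235). I move out past the can so the wrist camera sees the mouth unobstructed.

```bash

python3 -m handwheel '[{"xyz":[2.2,-1.8,0],"angular":[0,0,0]},{"xyz":[2.2,-1.8,0],"angular":[0,0,0]},{"xyz":[2.2,-1.8,0],"angular":[0,0,0]},{"xyz":[2.2,-1.8,0],"angular":[0,0,0]}]' | grep pos
python3 -c "
from h import *
p,M=settle(3)
im=get_image('wrist');cv2.imwrite('pics/w14.png',im['pixels'])
np.save('w14pose.npy',im['cam_to_world']);print(proj(im,[.577,-.071,.125]))"
```

```text
position: [0.6391, -0.0562, 0.1613]
t 17.5 pos [ 0.6381 -0.0571  0.1606] levelfix_deg [-0.6  -0.21 -0.  ] jaw az 79.87 F [ 0.  -0.1 -1.6] M [-0.01  0.04 -0.03] w_mm 27.2 j7 1.56
[287.84330587 137.45371122]
```

View pics/w14.png

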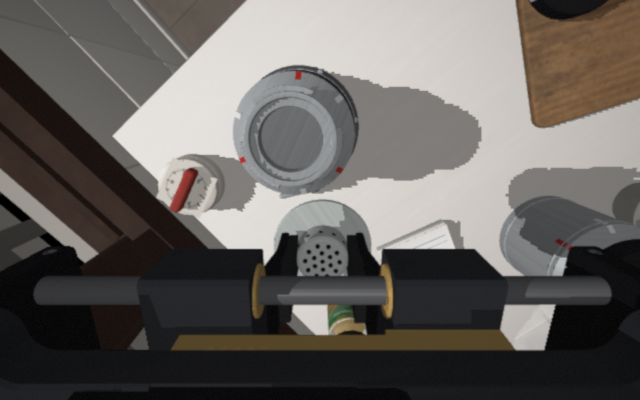

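```bash

python3 - <<'E'
from h import *
im={"pixels":cv2.imread("pics/w14.png")}
a=crop(im,295,130,67,6,"can");cv2.imwrite("pics/c14.png",a[:600])
a=crop(im,322,240,55,6,"d");cv2.imwrite("pics/d14.png",a[:600])
E
```

```text
can origin 228 63 scale 6
d origin 267 185 scale 6
```

View pics/c14.png

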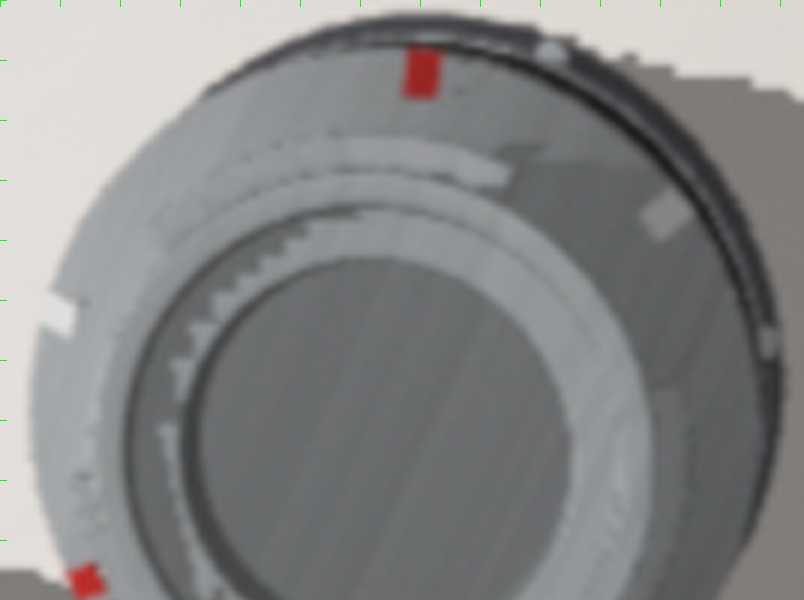

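View pics/d14.png

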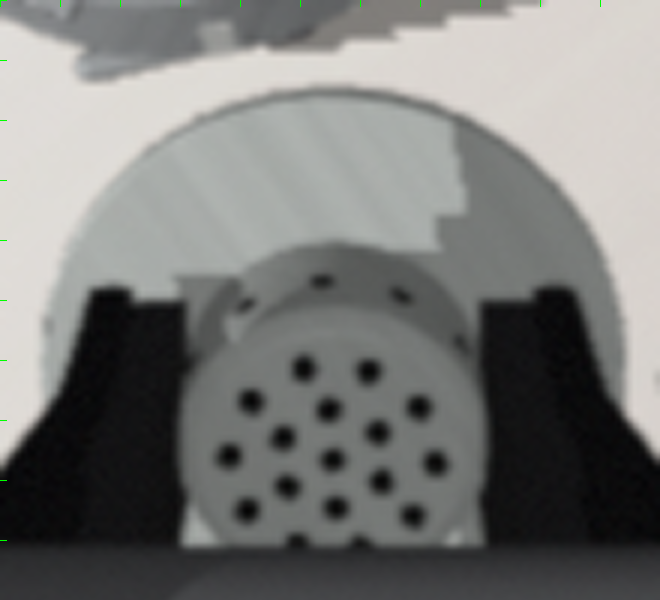

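```bash

python3 - <<'E'
from h import *
im={"pixels":cv2.imread("pics/w14.png")}
a=crop(im,290,142,48,8,"can");cv2.imwrite("pics/c15.png",cv2.convertScaleAbs(a[170:768],alpha=1.4))
E
```

```text
can origin 242 94 scale 8
```

View pics/c15.png

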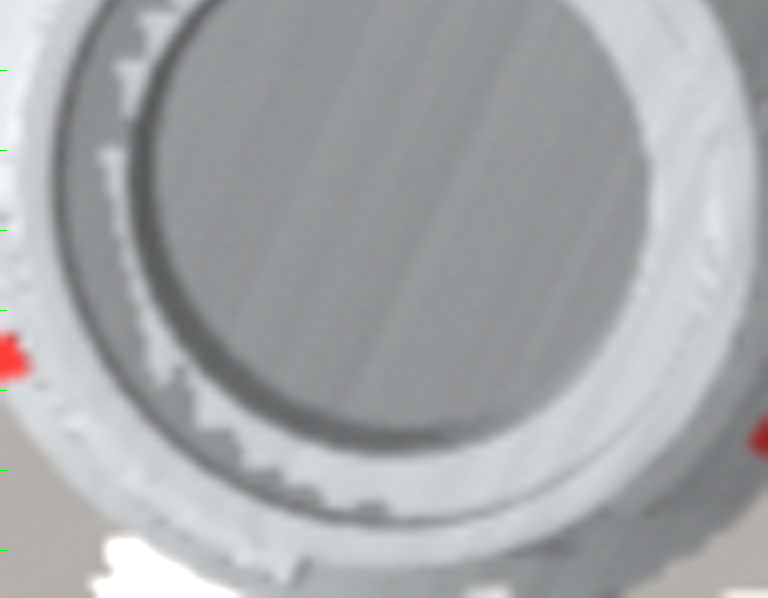

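```bash
cat > fit.py <<'E'
from h import *
from scipy.optimize import least_squares
def fitc(im,pts,z,r,z_=None):
    P=np.array([ray(im,u,v,z) for u,v in pts])[:,:2]
    f=lambda q:np.hypot(P[:,0]-q[0],P[:,1]-q[1])-(r if r else q[2])
    s=least_squares(f,[*P.mean(0),.03]);return s.x.round(4),(f(s.x)*1000).round(1)
E
python3 - <<'E'
from fit import *
im=get_image("wrist");im["cam_to_world"]=np.load("w14pose.npy")
pts=[(242+x/8,94+(y+170)/8) for x,y in((60,180),(130,385),(220,470),(320,515),(410,525),(500,510),(600,455),(650,405))]+[(228+x/6,63+y/6) for x,y in((128,440),(140,370),(300,222),(365,205))]
print("recess",fitc(im,pts,.125,.030),fitc(im,pts,.125,0))
d=[(267+x/6,185+y/6) for x,y in((330,90),(200,120),(120,185),(55,310),(460,120),(560,205),(617,330))]
print("disk",fitc(im,d,.1879,.0285),fitc(im,d,.1879,0))
c=np.array(fitc(im,pts,.125,.030)[0][:2])
for z in(.09,.1):
  for u,v in((228+421/6,63+75/6),(228+87/6,63+580/6),(339,170),(228+665/6,63+213/6),(228+57/6,63+313/6)):
    p=ray(im,u,v,z)[:2]-c;print(z,(np.hypot(*p)*1000).round(1),np.degrees(np.arctan2(p[1],p[0])).round(1))
E
```

```text
recess (array([ 0.5795, -0.069 ,  0.03  ]), array([-0.1, -0.3, -0.2, -0.1, -0.2, -0.2, -0.4, -0.5,  0. ,  0.1, -1. ,
       -0.4])) (array([ 0.5797, -0.0693,  0.0296]), array([ 0. , -0.2, -0.2, -0. ,  0. ,  0.1,  0. ,  0. ,  0.2,  0.3, -0.5,
        0.2]))
disk (array([ 0.6372, -0.0572,  0.03  ]), array([ 0.6,  0.5, -0.4, -1.2,  0.2, -0.7, -0.8])) (array([ 0.6354, -0.0568,  0.027 ]), array([ 0.2,  0.3, -0.2, -0.1, -0. , -0.5,  0.3]))
0.09 46.6 165.4
0.09 48.7 -76.1
0.09 46.7 42.0
0.09 46.3 119.2
0.09 48.8 -119.8
0.1 45.9 164.5
0.1 45.8 -76.8
0.1 45.0 43.5
0.1 45.7 119.6
0.1 46.6 -121.2
```

```bash

python3 -m handwheel '[{"xyz":[-2.9,-0.6,-1.3],"angular":[-0.6,-0.2,0]},{"xyz":[-2.9,-0.6,-1.3],"angular":[0,0,0]},{"xyz":[0,0,-1.5],"angular":[0,0,0]}]' | grep pos
python3 -c "
from h import *
p,M=settle(3)"
```

```text
position: [0.5799, -0.0654, 0.1226]
t 18.15 pos [ 0.5843 -0.0635  0.1229] levelfix_deg [-0.06  0.59  0.  ] jaw az 80.41 F [ 0.3 -0.4 -0.8] M [-0.05 -0.01  0.  ] w_mm 27.4 j7 1.56
```

```bash

python3 -m handwheel '[{"xyz":[-0.4,-0.55,-1.1],"angular":[0,0.6,0]}]' | grep pos
python3 -c "
from h import *
p,M=settle(3)
im=get_image('wrist');cv2.imwrite('pics/w16.png',crop(im,322,240,70,5,'w')[:600]);np.save('w16pose.npy',im['cam_to_world'])"
```

```text
position: [0.5844, -0.0683, 0.1153]
t 18.53 pos [ 0.5813 -0.07    0.1121] levelfix_deg [-0.    0.03  0.  ] jaw az 80.35 F [-0.3  0.   0.5] M [ 0.02 -0.03  0.  ] w_mm 27.5 j7 1.57
w origin 252 170 scale 5
```

View pics/w16.png

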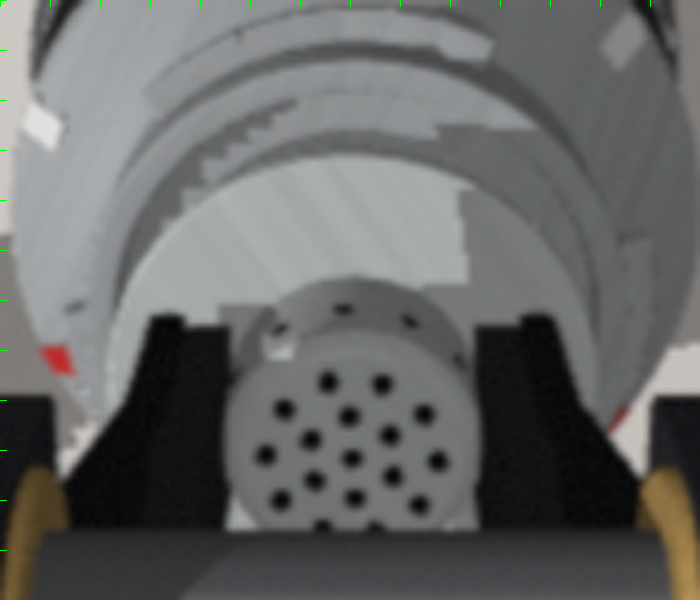

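```bash

python3 - <<'E'
from fit import *
im=get_image("wrist");p,M=settle(0)
def circ(c,r,z):return np.array([proj(im,[c[0]+r*np.cos(t),c[1]+r*np.sin(t),z]) for t in np.linspace(0,2*np.pi,121)])
a=crop(im,322,225,70,6,"w");o=np.array([252,155])
for c,r,z,col in(((.5796,-.0691),.034,.125,(0,0,255)),((.5796,-.0691),.030,.125,(0,255,0)),(p[:2],.0285,.1394,(255,0,255))):
    cv2.polylines(a,[(((circ(c,r,z)-o+.5)*6)).astype(np.int32)],False,col,1)
cv2.imwrite("pics/o16.png",a[60:660])
E
```

```text
t 18.78 pos [ 0.5817 -0.0695  0.1128] levelfix_deg [-0.03  0.1   0.  ] jaw az 80.39 F [ 0.4  0.5 -0.2] M [ 0.01 -0.03 -0.  ] w_mm 27.3 j7 1.57
w origin 252 155 scale 6
```

View pics/o16.png

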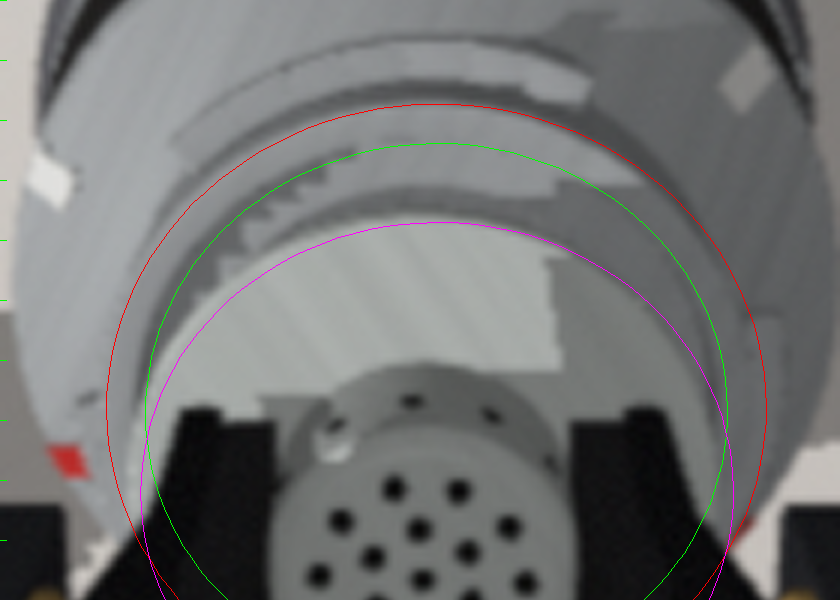

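```bash

python3 - <<'E'
from fit import *
im=get_image("wrist");im["cam_to_world"]=np.load("w16pose.npy")
x=cv2.resize(im["pixels"][170:250,265:385],None,fx=6.6,fy=6.6,interpolation=cv2.INTER_CUBIC)
x=cv2.convertScaleAbs(x,alpha=1.7,beta=-60)
cv2.imwrite("pics/e16.png",x)
E
```

```text
(no output)
```

View pics/e16.png

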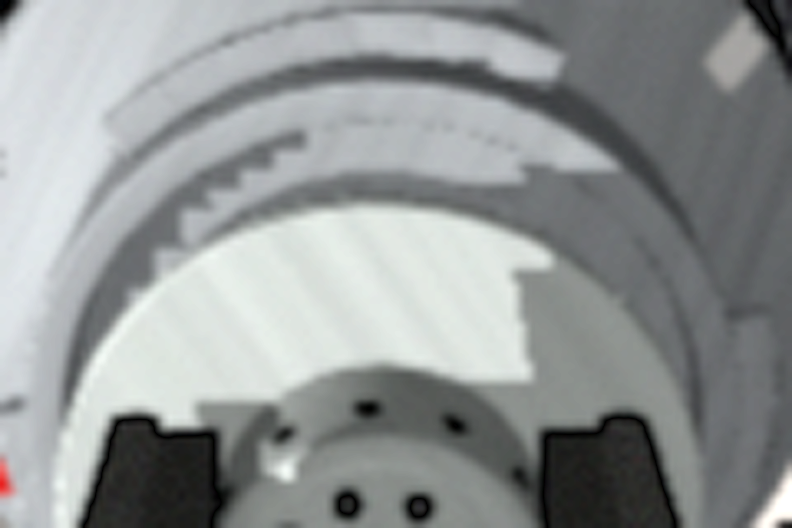

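```bash

python3 - <<'E'
from fit import *
im=get_image("wrist");im["cam_to_world"]=np.load("w16pose.npy")
f=lambda L:[(265+x/6.6,170+y/6.6) for x,y in L]
rim=f([(390,80),(235,110),(120,185),(60,270),(560,115),(650,180),(725,285)])
rec=f([(390,120),(300,135),(66,390),(505,135),(690,340)])
d=f([(375,203),(215,240),(130,305),(75,390),(58,460),(555,255),(640,320),(690,400),(700,470)])
print("rim",fitc(im,rim,.125,.034));print("rec",fitc(im,rec,.125,.030));print("disk",fitc(im,d,.1395,.0285))
settle(0)
E
```

```text
rim (array([ 0.5794, -0.0694,  0.03  ]), array([-0.2, -0.1,  0.2,  0. ,  0.2, -0. ,  0. ]))
rec (array([ 0.5793, -0.0698,  0.03  ]), array([-0. , -0.4, -0.1,  0.6, -0.4]))
disk (array([ 0.5809, -0.0706,  0.03  ]), array([-0. ,  0.2,  0.1, -0. , -0.3, -0.4,  0.1,  0.3, -0.3]))
t 19.03 pos [ 0.5815 -0.0695  0.1127] levelfix_deg [-0.03  0.1   0.  ] jaw az 80.39 F [-0.9 -0.5 -0.8] M [ 0.01 -0.01  0.03] w_mm 27.2 j7 1.57
```

Ellipse fits with 0.2 mm residuals: mouth (0.5794,-0.0695), disk (0.5809,-0.0706). I correct by that difference and lower.

```bash

python3 -m handwheel '[{"xyz":[-0.17,0.06,-0.8],"angular":[0,0,0]}]' | grep ft
python3 -c "
from h import *
settle(2)"
```

```text
ft_force: [0.5, -0.3, -0.3]
t 19.37 pos [ 0.5789 -0.0687  0.1036] levelfix_deg [-0.03 -0.01 -0.  ] jaw az 80.4 F [-0.  -0.3 -1.6] M [ 0.01 -0.03  0.  ] w_mm 27.1 j7 1.57
```

```bash

python3 -m handwheel '[{"xyz":[0.08,-0.02,-0.3],"angular":[0,0,0]}]' | grep ft
python3 -c "
from h import *
settle(2)"
python3 -m handwheel '[{"xyz":[0,0,-0.15],"angular":[0,0,0]}]' | grep ft
python3 -c "
from h import *
settle(2)
im=get_image('wrist');cv2.imwrite('pics/w17.png',crop(im,322,220,60,6,'w')[:600])"
```

```text
ft_force: [0.2, -0.2, 0.1]
t 19.7 pos [ 0.5803 -0.0691  0.1011] levelfix_deg [-0.02  0.04  0.  ] jaw az 80.39 F [ 0.1 -0.1 -0.6] M [ 0.01 -0.02  0.04] w_mm 27.3 j7 1.58
ft_force: [-0.2, -1.0, -0.1]
t 20.03 pos [ 0.5803 -0.0691  0.0998] levelfix_deg [-0.02  0.05  0.  ] jaw az 80.39 F [-0.5 -0.2 -0.8] M [-0.04 -0.    0.  ] w_mm 27.3 j7 1.58
w origin 262 160 scale 6
```

View pics/w17.png

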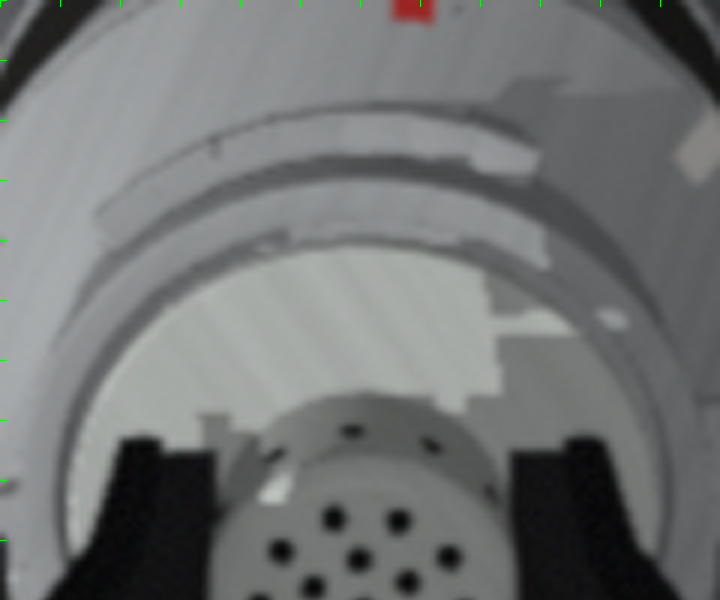

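The disk sits concentrically inside the recess edge. Lower the last millimetre until contact.

```bash

for i in 1 2; do python3 -m handwheel '[{"xyz":[0,0,-0.1],"angular":[0,0,0]}]' | grep ft
python3 -c "
from h import *
settle(1)"; done
```

```text
ft_force: [-0.8, 0.8, 9.4]
t 20.37 pos [ 0.5806 -0.0691  0.0992] levelfix_deg [-0.03  0.09  0.  ] jaw az 80.39 F [0.1 0.  1.2] M [-0.05  0.06 -0.01] w_mm 27.3 j7 1.58
ft_force: [-4.0, 0.1, 9.5]
t 20.65 pos [ 0.5807 -0.069   0.0992] levelfix_deg [-0.05  0.1   0.  ] jaw az 80.39 F [-2.4  0.3  6.5] M [0.05 0.63 0.07] w_mm 27.1 j7 1.58
```

Contact is at exactly the predicted height (0.0992). Release and rise.

```bash

python3 -m handwheel '[{"xyz":[0,0,0],"angular":[0,0,0]},{"xyz":[0,0,0],"angular":[0,0,0]},{"xyz":[0,0,0],"angular":[0,0,0]}]' 5.5 | grep ft
python3 -m handwheel '[{"xyz":[0,0,2],"angular":[0,0,0]},{"xyz":[0,0,3],"angular":[0,0,0]},{"xyz":[3,0,1.5],"angular":[0,0,0]},{"xyz":[3,0,0],"angular":[0,0,0]}]' 
python3 -c "
from h import *
settle(3)
im=get_image('wrist');cv2.imwrite('pics/w18.png',crop(im,322,160,80,5,'w')[:600]);np.save('w18pose.npy',im['cam_to_world']);cv2.imwrite('pics/w18f.png',im['pixels'])"
```

```text
ft_force: [-0.3, -0.3, 0.4]
time: 21.28
position: [0.635, -0.0693, 0.1648]
tool_rot: [-1.079, 1.287, 1.089]
ft_force: [0.5, -0.6, 1.2]
grip_width: 0.621
t 21.53 pos [ 0.6328 -0.0696  0.1601] levelfix_deg [-0.06 -0.75 -0.  ] jaw az 80.28 F [-0.4  0.3 -0.5] M [-0.02 -0.02  0.04] w_mm 54.9 j7 1.58
w origin 242 80 scale 5
```

View pics/w18.png

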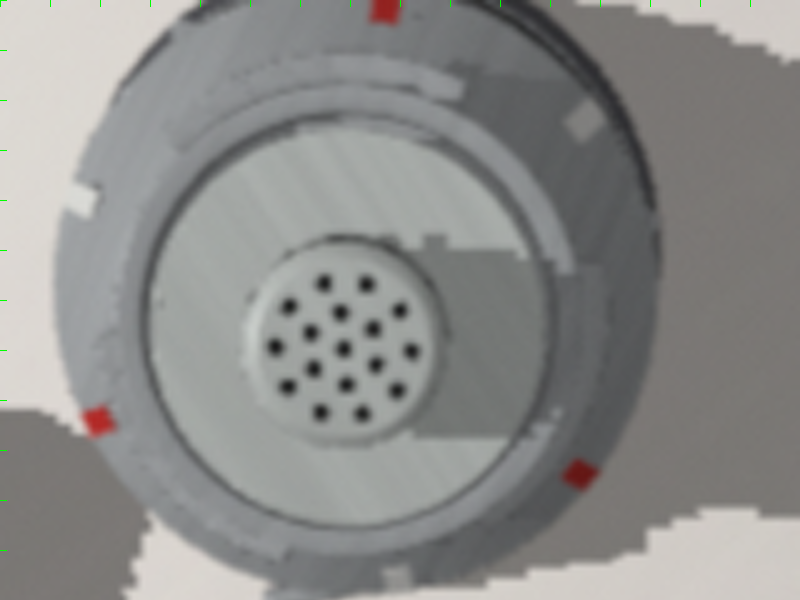

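```bash

python3 - <<'E'
from fit import *
im=get_image("wrist");im["cam_to_world"]=np.load("w18pose.npy")
px=[(242+x/5,80+y/5) for x,y in((385,8),(99,420),(580,474),(585,119),(80,200),(398,577))]
ang=np.radians([165,-75,45,120,-120,0])
def f(q,z=None):
    cx,cy,th,r,zz=q
    return np.concatenate([proj(im,[cx+r*np.cos(a+th),cy+r*np.sin(a+th),zz])-p for a,p in zip(ang,px)])
s=least_squares(f,[.58,-.069,0,.046,.1],x_scale=[.01,.01,.1,.01,.01]);print(s.x,np.degrees(s.x[2]),f(s.x).round(1))
d=[(242+x/5,80+y/5) for x,y in((145,320),(350,115),(553,330),(350,525),(210,470),(490,470),(205,180))]
print(fitc(im,d,.125,.030))
E
```

```text
[ 0.55671362 -0.05842277 -0.01865366  0.00368458  0.33311169] -1.0687758094373359 [ 0.  -0.7 -0.   0.1 -0.1 -0.2 -0.3  0.3  0.5  0.  -0.   0.4]
(array([ 0.5795, -0.0695,  0.03  ]), array([-0.4, -0.7, -0.9, -0.7, -0.3, -0.8, -1.1]))
```

The disk lies concentric and flat in the recess, and the can yaw is about -1.0°. Next the ring: approach and view it clear of the fingers.

```bash

python3 -m handwheel '[{"xyz":[-1.3,3.5,0],"angular":[0,-0.7,0]},{"xyz":[-1.3,3.5,0],"angular":[0,0,0]},{"xyz":[-1.3,3.5,0],"angular":[0,0,0]},{"xyz":[-1.3,3.5,0],"angular":[0,0,0]},{"xyz":[-1.3,3.5,-1]}]' 8 | grep pos
python3 -m handwheel '[{"xyz":[-1.3,3.5,0],"angular":[0,0,0]},{"xyz":[-1.3,3.5,0],"angular":[0,0,0]},{"xyz":[-1.3,3.5,0],"angular":[0,0,0]},{"xyz":[-1.3,3.5,-1],"angular":[0,0,0]}]' 8 15| grep pos
python3 -c "
from h import *
settle(3)
im=get_image('wrist');cv2.imwrite('pics/w19.png',im['pixels']);np.save('w19pose.npy',im['cam_to_world']);print(proj(im,[.4762,.2093,.029]))"
```

```text
position: [0.5781, 0.0599, 0.1524]
t 22.27 pos [0.5769 0.0609 0.1504] levelfix_deg [ 0.25 -0.67  0.  ] jaw az 79.34 F [ 0.9 -1.4 -0.2] M [-0.06 -0.02  0.01] w_mm 79.5 j7 1.3
[466.80348476  48.37411639]schema error: expected keys xyz, angular
```

One call was refused (missing key). Continue.

```bash

python3 -m handwheel '[{"xyz":[-1,3.6,0],"angular":[0.2,-0.7,0]},{"xyz":[-1,3.6,0],"angular":[0,0,0]},{"xyz":[-1.2,3.6,0],"angular":[0,0,0]},{"xyz":[-1.2,3.6,-1.5],"angular":[0,0,0]}]' 8 15| grep pos
python3 -c "
from h import *
settle(3)
im=get_image('wrist');cv2.imwrite('pics/w19.png',im['pixels']);np.save('w19pose.npy',im['cam_to_world']);print(proj(im,[.4762,.2093,.029]))"
```

```text
position: [0.5418, 0.1852, 0.1404]
t 22.95 pos [0.5388 0.1855 0.1368] levelfix_deg [0.56 0.39 0.  ] jaw az 77.38 F [-0.2 -0.9  0.2] M [-0.   -0.07  0.02] w_mm 79.8 j7 1.01
[336.80589376 115.34947215]
```

View pics/w19.png

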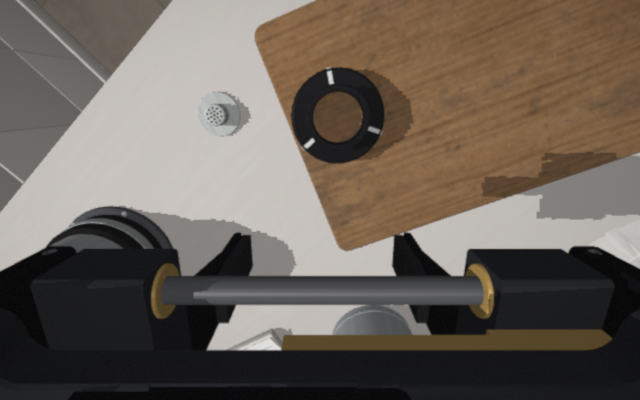

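```bash

python3 - <<'E'
from h import *
im={"pixels":cv2.imread("pics/w19.png")}
a=crop(im,338,115,50,6,"r");cv2.imwrite("pics/c19.png",cv2.convertScaleAbs(a,alpha=2.2,beta=-15))
E
```

```text
r origin 288 65 scale 6
```

View pics/c19.png

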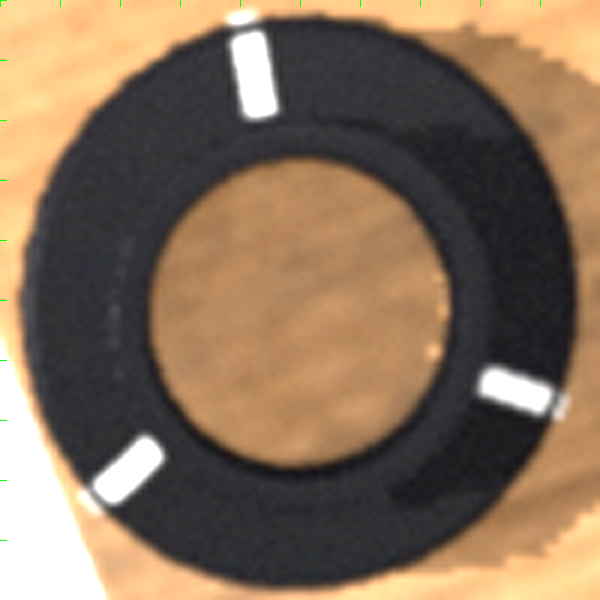

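```bash

python3 - <<'E'
from fit import *
im=get_image("wrist");im["cam_to_world"]=np.load("w19pose.npy")
g=lambda L:[(288+x/6,65+y/6) for x,y in L]
m=np.array([ray(im,*p,.029)[:2] for p in g([(254,75),(517,391),(128,470)])]);c=m.mean(0)
print("marks",c,np.hypot(*(m-c).T),np.degrees(np.arctan2(*(m-c).T[::-1])))
print("outer",fitc(im,g([(22,290),(577,290),(310,15),(300,588)]),.029,0))
print("hole",fitc(im,g([(150,312),(450,312),(300,157),(300,468)]),.045,0))
s=settle(0)
E
```

```text
marks [0.47851703 0.20985819] [0.03553852 0.03580588 0.03560217] [178.94326811  58.81204229 -61.49522386]
outer (array([0.4782, 0.2098, 0.0427]), array([-0., -0.,  0.,  0.]))
hole (array([0.4775, 0.2095, 0.0219]), array([-0.1, -0.1,  0.1,  0.1]))
t 23.2 pos [0.54   0.1836 0.1377] levelfix_deg [0.53 0.48 0.  ] jaw az 77.14 F [ 0.3 -0.1  0.1] M [ 0.01 -0.07  0.03] w_mm 80.1 j7 1.01
```

```bash

python3 -m handwheel '[{"xyz":[-3,1.3,-2],"angular":[0.5,0.5,0]},{"xyz":[-3,1.3,-2],"angular":[0,0,0]},{"xyz":[0,0,-3],"angular":[0,0,0]}]' | grep pos
python3 -c "
from h import *
settle(3)"
```

```text
position: [0.4857, 0.2105, 0.073]
t 23.75 pos [0.4882 0.2058 0.0717] levelfix_deg [-0.06  0.66  0.  ] jaw az 76.49 F [ 0.1 -0.3 -0.2] M [ 0.06 -0.08  0.01] w_mm 79.6 j7 0.92
```

```bash

python3 -m handwheel '[{"xyz":[-0.97,0.38,-3],"angular":[0,0.6,0]}]' | grep pos
python3 -c "
from h import *
settle(3)
im=get_image('wrist');cv2.imwrite('pics/w20.png',crop(im,322,230,75,5,'w')[:600])"
```

```text
position: [0.4878, 0.2118, 0.0499]
t 24.13 pos [0.4809 0.21   0.044 ] levelfix_deg [-0.15  0.25  0.  ] jaw az 76.43 F [ 0.7 -0.9  0.1] M [-0.01 -0.01 -0.02] w_mm 80.0 j7 0.92
w origin 247 155 scale 5
```

View pics/w20.png

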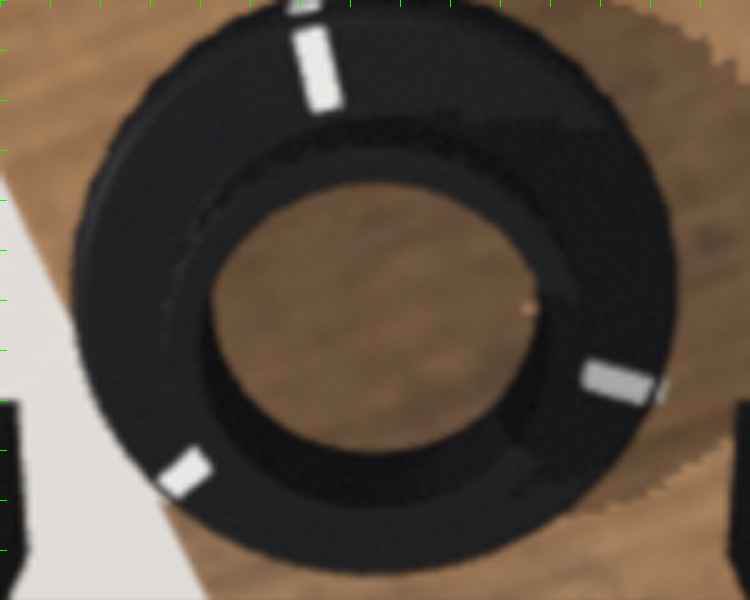

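Centred along the jaw (375 vs 379). Lower around the collar.

```bash

python3 -m handwheel '[{"xyz":[-0.2,0,-3.5],"angular":[0,0.2,0]}]' | grep pos
python3 -c "
from h import *
settle(3)"
```

```text
position: [0.4865, 0.2136, 0.0165]
t 24.57 pos [0.4797 0.2102 0.0101] levelfix_deg [-0.19  0.13  0.  ] jaw az 76.41 F [-0.8 -0.3  0.4] M [ 0.01 -0.03 -0.05] w_mm 79.9 j7 0.93
```

```bash

python3 -m handwheel '[{"xyz":[-0.1,0,-0.8],"angular":[-0.2,0.1,0]}]' | grep pos
python3 -c "
from h import *
settle(2)"
python3 -m handwheel '[{"xyz":[0,0,0],"angular":[0,0,0]}]' 0 6 | grep pos
python3 -c "
from h import *
settle(6)"
```

```text
position: [0.4822, 0.2117, 0.0057]
t 24.9 pos [0.48   0.2111 0.0035] levelfix_deg [-0.09  0.19  0.  ] jaw az 76.43 F [-0.3  0.5 -0.4] M [-0.06  0.01  0.04] w_mm 80.0 j7 0.93
position: [0.4801, 0.2111, 0.0038]
t 25.43 pos [0.4801 0.211  0.0036] levelfix_deg [-0.09  0.2   0.  ] jaw az 76.42 F [ 0.5 -0.   0.2] M [ 0.03 -0.05  0.06] w_mm 56.0 j7 0.93
```

56.0 mm, so that's the collar. Reopen, turn -90° and regrip.

```bash

python3 -m handwheel '[{"xyz":[0,0,0],"angular":[0,0,0]},{"xyz":[0,0,0],"angular":[0,0,0]},{"xyz":[0,0,0],"angular":[0,0,0]}]' 7.3 | grep pos
for i in 1 2; do python3 -m handwheel '[{"xyz":[0,0,0],"angular":[0,0,-7]},{"xyz":[0,0,0],"angular":[0,0,-7]},{"xyz":[0,0,0],"angular":[0,0,-7]},{"xyz":[0,0,0],"angular":[0,0,-7]},{"xyz":[0,0,0],"angular":[0,0,-7]}]'|grep pos; done
python3 -m handwheel '[{"xyz":[0,0,0],"angular":[0,0,-7]},{"xyz":[0,0,0],"angular":[0,0,-7]},{"xyz":[0,0,0],"angular":[0,0,-6]}]' | grep pos
python3 -c "
from h import *
settle(3)"
```

```text
position: [0.4801, 0.211, 0.0036]
position: [0.48, 0.2108, 0.0035]
position: [0.4799, 0.2109, 0.0034]
position: [0.4798, 0.211, 0.0034]
t 27.07 pos [0.4798 0.211  0.0034] levelfix_deg [0.18 0.08 0.  ] jaw az -15.42 F [-0.1 -0.2 -0.5] M [-0.06  0.05  0.02] w_mm 73.2 j7 -0.62
```

```bash

python3 -m handwheel '[{"xyz":[0,0,-0.15],"angular":[0.18,0.08,0]}]' 0 35| grep pos
python3 -c "
from h import *
settle(7)
im=get_image('wrist');np.save('w21pose.npy',im['cam_to_world']);cv2.imwrite('pics/w21.png',crop(im,322,230,75,5,'w')[:600]);cv2.imwrite('pics/w21f.png',im['pixels'])"
```

```text
position: [0.4799, 0.2113, 0.0021]
t 27.65 pos [0.4797 0.2109 0.0018] levelfix_deg [ 0.   -0.01  0.  ] jaw az -15.46 F [-0.4 -0.  -1.7] M [-0.17  0.03  0.01] w_mm 55.3 j7 -0.61
w origin 247 155 scale 5
```

View pics/w21.png

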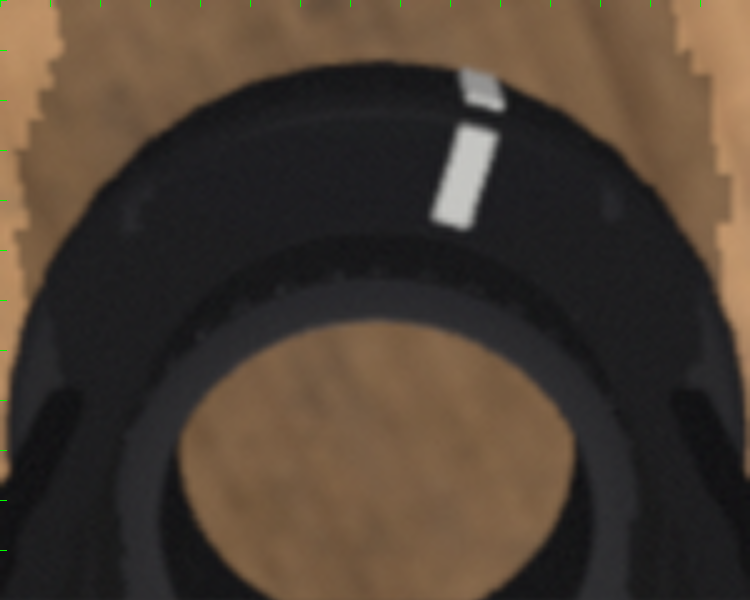

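```bash

python3 - <<'E'
from fit import *
im=get_image("wrist");im["cam_to_world"]=np.load("w21pose.npy")
for L in((465,177),(481,132),(453,220)):
  p=ray(im,247+L[0]/5,155+L[1]/5,.029)
  for c in((.4797,.2109),(.479,.2104)):
    d=p[:2]-c;print(np.hypot(*d).round(4),np.degrees(np.arctan2(d[1],d[0])).round(2))
g=[(247+x/5,155+y/5) for x,y in((375,62),(200,110),(100,195),(30,310),(560,110),(660,200),(735,320))]
print(fitc(im,g,.025,.0435))
E
```

```text
0.0344 58.83
0.0352 58.28
0.0397 58.52
0.0405 58.04
0.0293 58.56
0.0301 57.92
(array([0.4799, 0.2115, 0.03  ]), array([ 0.9,  0.3, -0.6, -0.6,  0.3, -1. , -0.3]))
```

Ring held with the mark at jaw +74.1°. The start needs the mark at 118.9°, so jaw azimuth 44.9° at the can. Lift, then carry while turning +60°.

```bash

python3 -m handwheel '[{"xyz":[0,0,2],"angular":[0,0,0]},{"xyz":[0,0,3],"angular":[0,0,0]},{"xyz":[0,0,3.5],"angular":[0,0,0]},{"xyz":[0,0,3.5],"angular":[0,0,0]},{"xyz":[0,0,3.5],"angular":[0,0,0]}]' | grep pos
python3 -m handwheel '[{"xyz":[1.1,-3,0],"angular":[0,0,6.5]},{"xyz":[1.1,-3,0],"angular":[0,0,6.5]},{"xyz":[1.1,-3,0],"angular":[0,0,6.5]},{"xyz":[1.1,-3,0],"angular":[0,0,6.5]},{"xyz":[1.1,-3,0],"angular":[0,0,6.5]}]' | grep pos
python3 -m handwheel '[{"xyz":[1.1,-3,0],"angular":[0,0,6.5]},{"xyz":[1.1,-3,0],"angular":[0,0,6.5]},{"xyz":[1.1,-3,0],"angular":[0,0,6.5]},{"xyz":[1,-2,0],"angular":[0,0,6]}]' | grep pos
python3 -c "
from h import *
settle(3)"
```

```text
position: [0.471, 0.2062, 0.153]
position: [0.5296, 0.0671, 0.1643]
position: [0.5718, -0.0449, 0.165]
t 29.22 pos [ 0.5716 -0.0421  0.1646] levelfix_deg [-0.12  0.13  0.  ] jaw az 43.92 F [-1.1  0.6 -1.3] M [-0.    0.02 -0.03] w_mm 55.4 j7 0.9
```

```bash

python3 -m handwheel '[{"xyz":[0.86,-2.7,-0.8],"angular":[-0.1,0.1,1.0]}]' | grep pos
python3 -c "
from h import *
settle(3)"
```

```text
position: [0.5806, -0.0584, 0.1574]
t 29.6 pos [ 0.5796 -0.066   0.1562] levelfix_deg [-0.09 -0.03 -0.  ] jaw az 45.13 F [ 0.9 -0.  -0.3] M [-0.05  0.04 -0.08] w_mm 55.3 j7 0.98
```

```bash

python3 -m handwheel '[{"xyz":[0.06,-0.33,-1.6],"angular":[-0.1,0,-0.2]}]' | grep pos
python3 -c "
from h import *
settle(3)
im=get_image('wrist');np.save('w22pose.npy',im['cam_to_world']);cv2.imwrite('pics/w22f.png',im['pixels'])
im=get_image('top');cv2.imwrite('pics/t22.png',crop(im,392,178,30,10,'w'))"
```

```text
position: [0.5828, -0.0664, 0.1434]
t 29.98 pos [ 0.5801 -0.0671  0.1404] levelfix_deg [-0.07 -0.04 -0.  ] jaw az 45.11 F [ 0.5 -0.1 -0.7] M [-0.07  0.03  0.  ] w_mm 55.2 j7 0.99
w origin 362 148 scale 10
```

View pics/w22f.png

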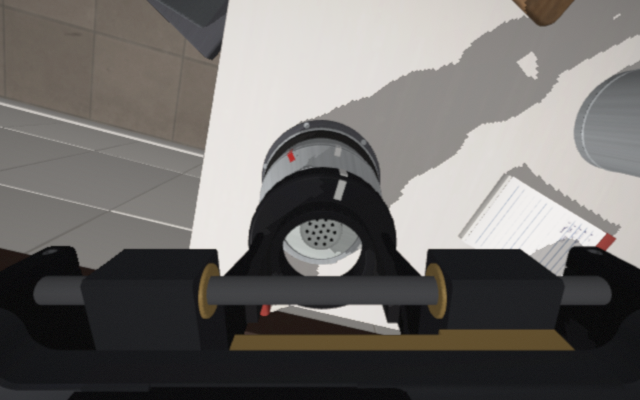

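```bash

python3 - <<'E'
from h import *
im={"pixels":cv2.imread("pics/w22f.png")}
a=crop(im,322,195,77,5,"r")[:600];cv2.imwrite("pics/c22.png",cv2.convertScaleAbs(a,alpha=1.6,beta=0))
E
```

```text
r origin 245 118 scale 5
```

View pics/c22.png

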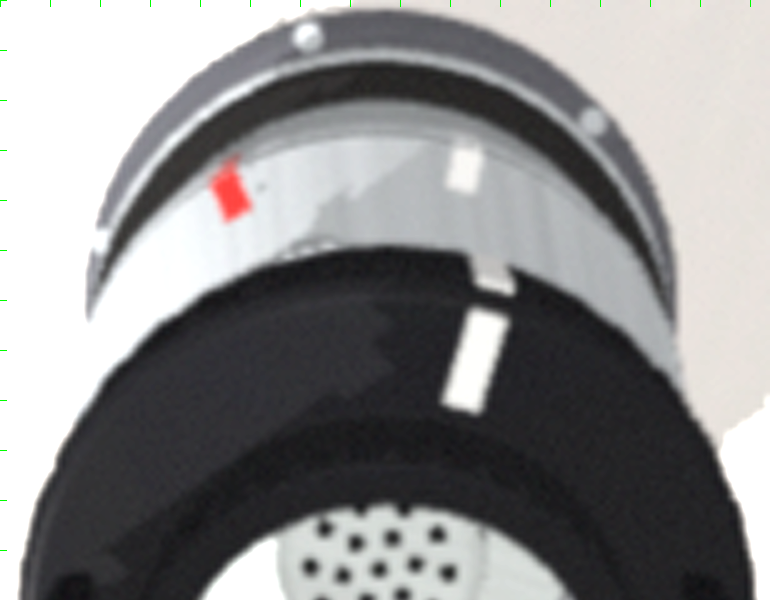

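```bash

python3 - <<'E'
from fit import *
im=get_image("wrist");im["cam_to_world"]=np.load("w22pose.npy")
def az(x,y,z,c):
  p=ray(im,245+x/5,118+y/5,z)[:2]-c;return np.hypot(*p).round(4),np.degrees(np.arctan2(p[1],p[0])).round(2)
rc=np.array([.5801,-.0671])
for c in(rc,rc+[0,-.001]):print("ringmark",az(476,360,.1676,c))
for z in(.09,.095,.1): print("canwhite",az(464,167,z,np.array([.5795,-.0692])),"red",az(230,190,z,np.array([.5795,-.0692])))
# edges of ring
g=[(245+x/5,118+y/5) for x,y in((390,298),(250,310),(130,380),(60,450))]
d=[(245+x/5,118+y/5) for x,y in((22,580),(752,580),(75,420),(680,400))]
print(fitc(im,d,.1600,.0435))
settle(0)
E
```

```text
ringmark (np.float64(0.0344), np.float64(120.43))
ringmark (np.float64(0.0353), np.float64(119.61))
canwhite (np.float64(0.0457), np.float64(118.79)) red (np.float64(0.0466), np.float64(165.32))
canwhite (np.float64(0.0463), np.float64(119.34)) red (np.float64(0.0471), np.float64(164.29))
canwhite (np.float64(0.047), np.float64(119.88)) red (np.float64(0.0476), np.float64(163.28))
(array([ 0.5797, -0.0684,  0.03  ]), array([ 0.2,  0.4,  0.1, -0.2]))
t 30.28 pos [ 0.5808 -0.0681  0.141 ] levelfix_deg [-0.05  0.06  0.  ] jaw az 45.04 F [ 0.2  0.1 -0.6] M [-0.08  0.01 -0.01] w_mm 55.3 j7 0.99
```

Ring mark ≈120°, can white ≈119°: aligned. Lower.

```bash

python3 -m handwheel '[{"xyz":[-0.06,-0.07,-1.2],"angular":[0,0,0]}]' | grep ft
python3 -c "
from h import *
settle(3)"
```

```text
ft_force: [1.0, -0.3, 0.3]
t 30.67 pos [ 0.5794 -0.0689  0.1279] levelfix_deg [-0.04 -0.06 -0.  ] jaw az 45.02 F [ 0.1 -0.2 -0.3] M [-0.02 -0.01  0.02] w_mm 55.1 j7 1.0
```

```bash

python3 -m handwheel '[{"xyz":[0.08,0,-0.6],"angular":[0,0,0]}]' | grep ft
python3 -c "
from h import *
settle(2)"
python3 -m handwheel '[{"xyz":[0,0,-0.6],"angular":[0,0,0]}]' | grep ft
python3 -c "
from h import *
settle(2)"
```

```text
ft_force: [0.9, -0.1, -0.4]
t 31.0 pos [ 0.5805 -0.0689  0.1221] levelfix_deg [-0.03 -0.03 -0.  ] jaw az 45.03 F [ 0.4  0.4 -0.3] M [-0.09  0.   -0.01] w_mm 55.0 j7 1.0
ft_force: [1.0, -0.3, 0.2]
t 31.33 pos [ 0.5803 -0.0689  0.116 ] levelfix_deg [-0.03 -0.05 -0.  ] jaw az 45.03 F [-0.7  0.3 -1.4] M [-0.04 -0.02  0.01] w_mm 55.3 j7 1.01
```

```bash

for i in 1 2 3; do python3 -m handwheel '[{"xyz":[0,0,-0.4],"angular":[0,0,0]}]' | grep ft
python3 -c "
from h import *
settle(2)"; done
```

```text
ft_force: [0.4, -0.2, -0.5]
t 31.67 pos [ 0.5804 -0.0689  0.1121] levelfix_deg [-0.03 -0.03 -0.  ] jaw az 45.03 F [ 0.2 -1.  -0.3] M [-0.06  0.02 -0.01] w_mm 55.0 j7 1.01
ft_force: [-0.2, 0.2, -0.5]
t 32.0 pos [ 0.5804 -0.0689  0.108 ] levelfix_deg [-0.03 -0.04 -0.  ] jaw az 45.03 F [ 0.6  0.8 -0. ] M [-0.1   0.01 -0.  ] w_mm 55.1 j7 1.01
ft_force: [1.1, 0.1, -1.2]
t 32.33 pos [ 0.5803 -0.0689  0.1039] levelfix_deg [-0.03 -0.05 -0.  ] jaw az 45.03 F [ 0.   0.1 -1. ] M [-0.05  0.03 -0.06] w_mm 55.2 j7 1.01
```

Below the ridge tops already, with no contact. Finish to home height.

```bash

for i in 1 2; do python3 -m handwheel '[{"xyz":[0,0,-0.1],"angular":[0,0,0]}]' | grep ft
python3 -c "
from h import *
settle(1)"; done
```

```text
ft_force: [-0.0, -0.9, -0.8]
t 32.62 pos [ 0.5805 -0.069   0.1032] levelfix_deg [-0.02 -0.02 -0.  ] jaw az 45.02 F [-0.3 -0.2 -0.1] M [-0.08 -0.02  0.05] w_mm 55.5 j7 1.01
ft_force: [-0.3, -0.5, -1.2]
t 32.9 pos [ 0.5807 -0.069   0.1024] levelfix_deg [-0.02 -0.   -0.  ] jaw az 45.03 F [ 0.2 -0.2 -0.3] M [-0.06 -0.08  0.02] w_mm 55.4 j7 1.01
```

Turn clockwise, watching torque.

```bash

for i in 1 2; do python3 -m handwheel '[{"xyz":[0,0,0],"angular":[0,0,-5]},{"xyz":[0,0,0],"angular":[0,0,-5]},{"xyz":[0,0,0],"angular":[0,0,-5]},{"xyz":[0,0,0],"angular":[0,0,-5]},{"xyz":[0,0,0],"angular":[0,0,-5]}]' | grep ft
python3 -c "
from h import *
settle(1)"; done
```

```text
ft_force: [-0.3, 0.4, 0.7]
t 33.52 pos [ 0.5806 -0.0692  0.1024] levelfix_deg [-0.02  0.01  0.  ] jaw az 19.12 F [-0.2  0.1 -0.3] M [-0.05  0.04  0.01] w_mm 55.2 j7 0.59
ft_force: [-0.2, -0.5, -0.6]
t 34.13 pos [ 0.5805 -0.0692  0.1024] levelfix_deg [-0.04  0.03  0.  ] jaw az -5.83 F [ 0.4 -0.  -1. ] M [-0.09  0.08 -0.  ] w_mm 55.8 j7 0.18
```

```bash

for i in 1 2; do python3 -m handwheel '[{"xyz":[0,0,0],"angular":[0,0,-2.5]},{"xyz":[0,0,0],"angular":[0,0,-2.5]},{"xyz":[0,0,0],"angular":[0,0,-2.5]},{"xyz":[0,0,0],"angular":[0,0,-2.5]}]' | grep ft
python3 -c "
from h import *
settle(1)"; done
python3 -c "
from h import *
im=get_image('wrist');np.save('w23pose.npy',im['cam_to_world']);cv2.imwrite('pics/w23f.png',im['pixels'])"
```

```text
ft_force: [0.6, -0.6, -0.7]
t 34.67 pos [ 0.5804 -0.0693  0.1024] levelfix_deg [-0.05  0.03  0.  ] jaw az -15.2 F [-0.3  0.9 -0.3] M [-0.07  0.11 -0.16] w_mm 54.8 j7 0.02
ft_force: [-0.2, -0.3, -0.8]
t 35.2 pos [ 0.5803 -0.0691  0.1024] levelfix_deg [-0.05  0.04  0.  ] jaw az -24.8 F [ 0.5 -0.  -0.8] M [-0.12  0.11 -0.04] w_mm 55.7 j7 -0.14
```

View pics/w23f.png

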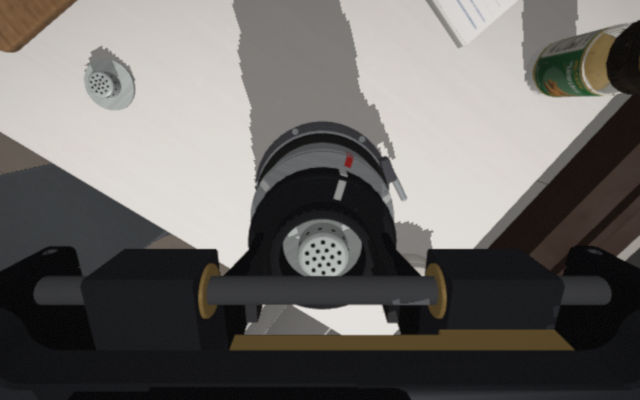

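The ring mark (341,190) nears the red mark (349,160). Continue to the stop.

```bash

for i in 1 2 3; do python3 -m handwheel '[{"xyz":[0,0,0],"angular":[0,0,-2.5]},{"xyz":[0,0,0],"angular":[0,0,-2.5]}]' | grep ft
python3 -c "
from h import *
settle(1)"; done
python3 -c "
from h import *
im=get_image('wrist');np.save('w24pose.npy',im['cam_to_world']);cv2.imwrite('pics/w24.png',crop(im,322,200,75,5,'w')[:600])"
```

```text
ft_force: [-0.4, -0.4, -0.0]
t 35.62 pos [ 0.5804 -0.069   0.1024] levelfix_deg [-0.06  0.05  0.  ] jaw az -29.64 F [-0.6 -0.7 -0.4] M [-0.1   0.12  0.  ] w_mm 55.3 j7 -0.21
ft_force: [1.7, 0.5, -1.5]
t 35.98 pos [ 0.5805 -0.0688  0.1024] levelfix_deg [-0.03  0.06  0.  ] jaw az -34.28 F [ 0.3 -0.6 -0.4] M [-0.12  0.1   1.15] w_mm 55.2 j7 -0.29
ft_force: [1.9, 0.5, -1.8]
t 36.35 pos [ 0.5809 -0.0684  0.1025] levelfix_deg [-0.03  0.11  0.  ] jaw az -38.97 F [ 0.7 -0.3 -0.9] M [-0.11 -0.05  1.11] w_mm 55.1 j7 -0.37
w origin 247 125 scale 5
```

View pics/w24.png

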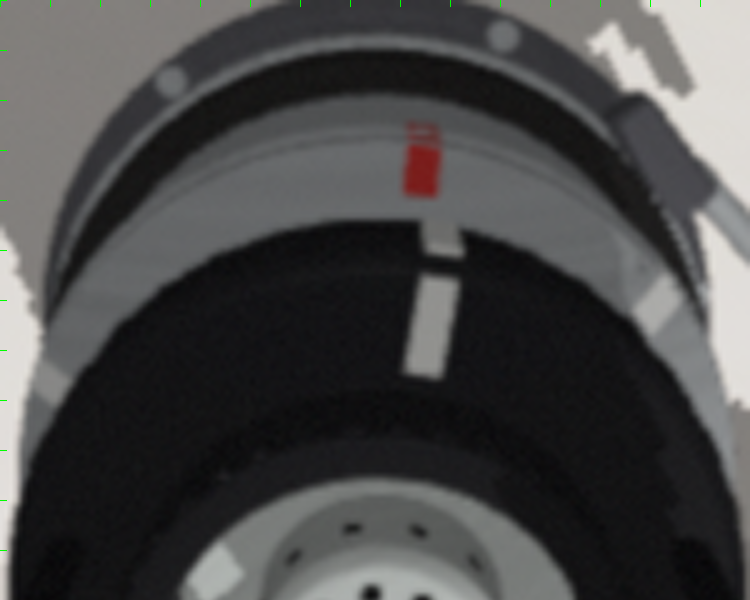

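The torque jumped to 1.15 N m and the grip slipped at the stop, with the ring mark in line with the red mark. Release, rise and check.

```bash

python3 -m handwheel '[{"xyz":[0,0,0],"angular":[0,0,0]},{"xyz":[0,0,0],"angular":[0,0,0]},{"xyz":[0,0,0],"angular":[0,0,0]},{"xyz":[0,0,0],"angular":[0,0,0]}]' 7.5 | grep ft
python3 -c "
from h import *
settle(1)"
python3 -m handwheel '[{"xyz":[0,0,2],"angular":[0,0,0]},{"xyz":[0,0,3],"angular":[0,0,0]},{"xyz":[1.5,2,2],"angular":[0,0,0]},{"xyz":[1.5,2,0],"angular":[0,0,0]}]' | grep pos
python3 -c "
from h import *
settle(3)
im=get_image('wrist');np.save('w25pose.npy',im['cam_to_world']);cv2.imwrite('pics/w25f.png',im['pixels'])
im=get_image('top');cv2.imwrite('pics/t25.png',crop(im,395,178,36,8,'w'))"
```

```text
ft_force: [0.2, -1.0, -0.1]
t 36.93 pos [ 0.5805 -0.0692  0.1026] levelfix_deg [-0.17  0.12  0.  ] jaw az -39.35 F [-0.2 -0.5 -0.6] M [-0.12  0.09  0.01] w_mm 74.1 j7 -0.37
position: [0.6063, -0.0341, 0.1743]
t 37.57 pos [ 0.6039 -0.0336  0.1698] levelfix_deg [ 0.   -0.58  0.  ] jaw az -39.77 F [-0.4 -0.6  0.4] M [-0.09  0.06 -0.09] w_mm 75.1 j7 -0.46
w origin 359 142 scale 8
```

View pics/w25f.png

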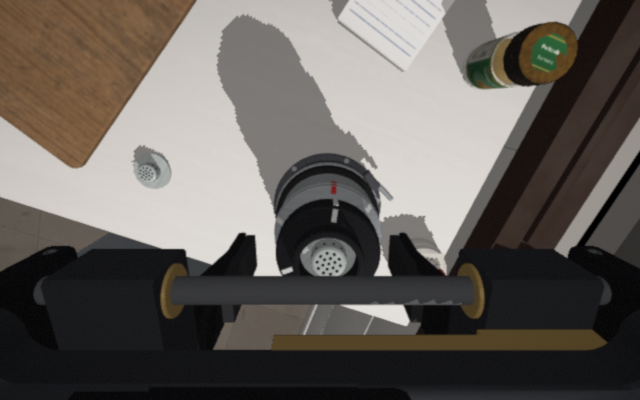

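```bash

python3 -m handwheel '[{"xyz":[-2.2,-2.6,0.5],"angular":[0,-0.5,0]},{"xyz":[-2.2,-2.6,0],"angular":[0,0,0]},{"xyz":[-2.2,-2.6,0],"angular":[0,0,0]}]' | grep pos
python3 -c "
from h import *
settle(3)
im=get_image('wrist');np.save('w26pose.npy',im['cam_to_world']);cv2.imwrite('pics/w26f.png',im['pixels'])
cv2.imwrite('pics/w26.png',crop(im,322,150,75,5,'w')[:600])"
```

```text
position: [0.5378, -0.1086, 0.172]
t 38.22 pos [ 0.5378 -0.1099  0.1728] levelfix_deg [-0.01 -0.12 -0.  ] jaw az -39.59 F [0.2 0.1 0.1] M [-0.08  0.07 -0.01] w_mm 75.0 j7 -0.4
w origin 247 75 scale 5
```

View pics/w26.png

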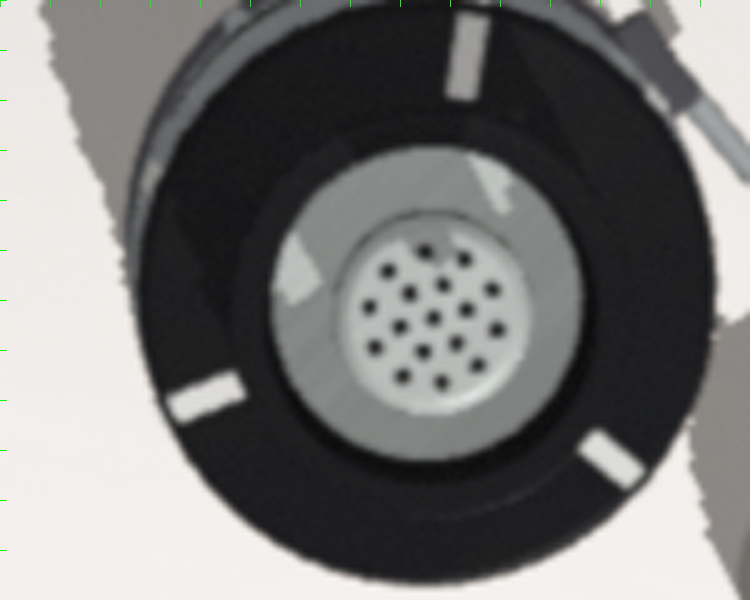

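View pics/t25.png

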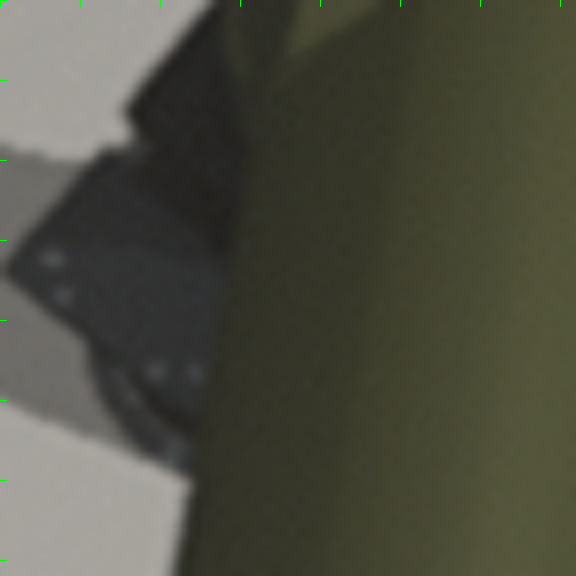

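Mark positions in the crop: (468,57), (207,397), (611,459). Compute centre, yaw and height.

```bash

python3 - <<'E'
from fit import *
im=get_image("wrist");im["cam_to_world"]=np.load("w26pose.npy")
g=lambda L:[(247+x/5,75+y/5) for x,y in L]
for z in(.1295,.1355):
  m=np.array([ray(im,*p,z)[:2] for p in g([(468,57),(207,397),(611,459)])]);c=m.mean(0)
  print("marks",c.round(4),np.hypot(*(m-c).T).round(4),np.degrees(np.arctan2(*(m-c).T[::-1])).round(2))
  print("outer",fitc(im,g([(132,290),(717,290),(425,582),(230,500),(620,510),(200,115),(660,130)]),z,0))
  print("hole",fitc(im,g([(270,305),(585,305),(430,147),(430,475)]),z+.016,0))
settle(0)
i=get_image("scene");cv2.imwrite("pics/s26.png",crop(i,370,210,60,6,"s")[:600])
E
```

```text
marks [ 0.5796 -0.0707] [0.0356 0.0355 0.0357] [ 42.22 161.91 -78.03]
outer (array([ 0.5795, -0.0702,  0.0423]), array([ 0.9,  0.5, -0.3, -0.8,  0.5, -0.1, -0.8]))
hole (array([ 0.5796, -0.0696,  0.022 ]), array([-0.3, -0.3,  0.3,  0.3]))
marks [ 0.5798 -0.0701] [0.0347 0.0346 0.0348] [ 42.22 161.91 -78.03]
outer (array([ 0.5797, -0.0696,  0.0413]), array([ 0.9,  0.5, -0.3, -0.8,  0.5, -0.1, -0.8]))
hole (array([ 0.5799, -0.069 ,  0.0214]), array([-0.3, -0.3,  0.3,  0.3]))
t 38.47 pos [ 0.5393 -0.1075  0.1725] levelfix_deg [ 0.12 -0.17  0.  ] jaw az -39.3 F [ 0.7  0.3 -0.6] M [-0.09  0.13 -0.03] w_mm 74.8 j7 -0.4
s origin 310 150 scale 6
```

View pics/s26.png

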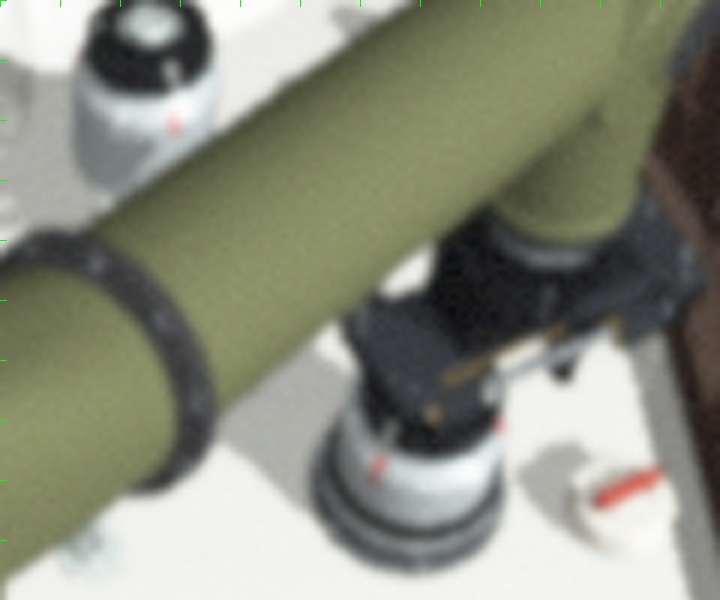

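Ring marks at 42.2°, 161.9° and -78.0°, about 2° from the reds. It's centred within 1 mm, and the 35.6 mm mark radius matches home height. The timer is unmoved, and the scene view matches the reference shaker. Move clear and hand in.

```bash

python3 -m handwheel '[{"xyz":[-1,-1,3],"angular":[0,0,0]},{"xyz":[0,0,3],"angular":[0,0,0]}]' | grep pos
python3 -c "
from h import *
settle(3)
print(close_job())"
```

```text
position: [0.5248, -0.1169, 0.228]
t 38.98 pos [ 0.5279 -0.1138  0.2286] levelfix_deg [ 0.19 -0.6   0.  ] jaw az -39.02 F [-0.1  0.7  0.8] M [-0.07  0.13  0.02] w_mm 74.8 j7 -0.44
the job is handed in; nothing more can be done
None
```

The cheese shaker is back together and I handed the job in at about 39 s; no verdict was reported.

I laid the larger silver disk in the can's recess, crown up. Then I set the ring over it with its white marks at the can's white marks and turned it clockwise to the stop. There the torque rose to about 1.15 N m and the grip slipped, so I opened the gripper and moved clear.

**Last checks:**
- **Ring position:** it is centred within about 1 mm, and its height matches home. Its marks are about 2° past the red marks (14° allowed).
- **Disk:** contact came exactly at the expected height. Before the ring went on, the picture showed it flat and concentric in the recess.
- **Bystanders:** I saw nothing touch the timer or the oregano jar. Both appeared in place in the late pictures, but I did not measure their positions.

**What disagreed or went wrong:**
- **Finger length:** the fingertips end about 30 mm short of the reported TCP. My first closings on the disk therefore passed above it. I found the offset by touching the crown and used it from then on.
- **Camera agreement:** the top and wrist cameras differed by 1–3 mm, so I worked from positions relative to the tool in the same picture.
- **Refused move:** one move was refused for a missing key, and I repeated it.
- **Not measured:** I could not measure the ring's force on the disk; the tightening torque is the only evidence for it.

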